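Complete the pinwheel carton layer

TASK

Finish the layer of cartons on the pallet board: lift the hanging carton up and off its double hook, and put it and the two cartons from the bench into the three empty blue outlines, so that with the one already there they form the pinwheel. Set each carton down gently rather than dropping it, upright, its long side along its outline, centred on it to within a centimetre, and let go; any of the three may go into any empty outline. Leave the carton already on the board in its place and do not disturb the other things on the bench.

Things in the scene. Friction and masses are not known exactly. Their poses are not given: they have to be found in the camera images.
- board: Fixed square pallet board, plywood on skids, 236 x 236 x 30 mm high, turned any way. Origin: centre of its underside; z up. Four blue outlines 67 x 132 mm on top form a pinwheel about an open middle; cartons centred on them stand 6 mm apart. slot0 already holds a carton, the other three are empty.
- slot0 (a point): Centre of the outline that already holds carton_placed, on the board's top face, at (-35.5, -68) mm in the board's frame; axes of the board, carton's long side along the board's x.
- slot1 (a point): Centre of an empty blue outline on the board's top face, at board surface height. Axes are those of the board, z up. The carton's long side goes along the board's y axis (either way round). At (68, -35.5) mm in the board's frame.
- slot2 (a point): Centre of an empty blue outline on the board's top face, at board surface height. Axes are those of the board, z up. The carton's long side goes along the board's x axis (either way round). At (35.5, 68) mm in the board's frame.
- slot3 (a point): Centre of an empty blue outline on the board's top face, at board surface height. Axes are those of the board, z up. The carton's long side goes along the board's y axis (either way round). At (-68, 35.5) mm in the board's frame.
- hook (a point): Fixed white double hook: two level round prongs 8 mm thick, 66 mm apart, along this frame's x, free ends to -x, held by two uprights at +105 mm. Point: midway between the prongs, level with their top line, 169 mm above the bench (the uprights are as high); To free it raise it 12 to 22 mm, then draw it 90 mm level to -x before raising it further.
- hook_tips (a point): Midway between the two upturned free ends of the hook's prongs, at their highest: 40 mm to -x of the hook point and 9 mm above the prongs' top line. Same axes as the hook.
- carton_near_grip (a point): Brown carton, green panel on each long side: 65 (its x) x 130 (its y) x 60 mm high, about 0.19 to 0.35 kg, with a rigid white handle on top: level bar 14 (x) x 100 (y) x 12 mm over a slot 88 x 34 mm. All four are alike. Point: the bar's centre, 100 mm above the underside, 6 mm below the top; pinch the bar here, across its 14 mm. Stands on the bench.
- carton_far_grip (a point): Brown carton, green panel on each long side: 65 (its x) x 130 (its y) x 60 mm high, about 0.19 to 0.35 kg, with a rigid white handle on top: level bar 14 (x) x 100 (y) x 12 mm over a slot 88 x 34 mm. All four are alike. Point: the bar's centre, 100 mm above the underside, 6 mm below the top; pinch the bar here, across its 14 mm. Stands on the bench.
- carton_hung_grip (a point): Brown carton, green panel on each long side: 65 (its x) x 130 (its y) x 60 mm high, about 0.19 to 0.35 kg, with a rigid white handle on top: level bar 14 (x) x 100 (y) x 12 mm over a slot 88 x 34 mm. All four are alike. Point: the bar's centre, 100 mm above the underside, 6 mm below the top; pinch the bar here, across its 14 mm. Hangs by the bar on the hook.
- carton_placed_grip (a point): Brown carton, green panel on each long side: 65 (its x) x 130 (its y) x 60 mm high, about 0.19 to 0.35 kg, with a rigid white handle on top: level bar 14 (x) x 100 (y) x 12 mm over a slot 88 x 34 mm. All four are alike. Point: the bar's centre, 100 mm above the underside, 6 mm below the top; pinch the bar here, across its 14 mm. Already on the board, stays there.
- tub: White tub with red lid, 96 mm across, 85 mm high, standing loose on the bench; not to be disturbed. Origin: centre of its underside.
- bottle: Yellow bottle with white cap, 64 mm across, 160 mm high, standing loose on the bench; not to be disturbed. Origin: centre of its underside.
- can: Steel can with green label, 66 mm across, 75 mm high, standing loose on the bench; not to be disturbed. Origin: centre of its underside.
- tape: Amber tape roll lying flat, 100 mm across, 48 mm high, standing loose on the bench; not to be disturbed. Origin: centre of its underside.
- jar: White jar with blue cap, 72 mm across, 90 mm high, standing loose on the bench; not to be disturbed. Origin: centre of its underside.

How it is judged:
By the outcome, as a careful person would: the job done as asked, in the order asked, and still so for the second after the job is handed in, with the robot touching nothing.
It also fails if it takes over 64 s, if anything falls off the work surface, if the arm or the gripper's body presses on something with over 40 N, if the wrist force passes 120 N, or if a joint passes its speed limit or range.

ROBOT

A 6-joint arm with a two-finger parallel gripper is mounted at the origin on the work surface. World frame = base frame: x ahead of the robot, y to its left, z up, the work surface at z = 0. Lengths are in mm, angles in rad, forces in N, time in s.
With the tool pointing down it reaches from about 400 to 925 mm from the base axis. Payload 12.5 kg.
Tool frame: the origin (TCP) lies at the very end of the fingers, on their centre line; the grasp point (between the pads) lies 19 mm behind it (env.tcp_to_grasp is the distance from the TCP to the grasp point, in mm); z points along the fingers, x is the direction in which the jaws open and shut, and the axes are right-handed (so a half turn about z gives the same grasp; the last joint's range is limited). The gripper opens to 95 mm and grips with 3 to 60 N. Pads are 20 mm wide; open, the fingers measure 119 mm over their backs; the gripper's body (75 mm by 180 mm) begins 59 mm behind the grasp point.
Start: joints at [-1.236, 0.491, 1.559, -0, 1.092, -0.106], TCP at [266.689, -565.264, 214.661] pointing down, gripper open.
Joint ranges: [-3.1, 3.1], [-0.84, 2.19], [0.05, 2.79], [-1.13, 4.28], [0.06, 2.93], [-2.69, 2.69]. Speed limits (rad/s): [2.22, 2.22, 2.79, 3.14, 3.14, 3.14].

INTERFACE

Orientations are given as [roll, pitch, yaw] about the fixed x, y, z axes, in that order (R = Rz(yaw) Ry(pitch) Rx(roll)).
In Python, from cell import env, vision, job gives the robot as it stands.
- The arm moves only by the shell command python3 -m pendant 'ROWS' [OPENING]. ROWS is JSON, a list of rows, each a list of 4 numbers: the shift along the tool's x, y, z in mm, then the turn about the tool's z in degrees. In form: [[tx, ty, tz, turn], ...]. A call has 1 to 8 rows; each row is the pose to reach, as a shift and turn from the pose measured when the call began, along the tool's axes at that moment; what a row does not reach only later rows make up. A row lasts 1/8 s, in which the tool goes at most 62.5 mm and 10.7 degrees, less where a joint would pass 70% of its speed; a pose out of reach is approached as far as the arm can. A call with a gripper value outside its range is refused whole. OPENING is the closure, from 0 (fully open) to 1 (shut), set as the call begins (- or left out, the last holds). The fingers move at their own pace and stop on an object; the grip force is fixed at half the most. Time passes only in rows, so rows that repeat a pose let the fingers close. It gives the time, the measured TCP pose, the force and the opening at its end, in the units of the state.
- env.state(): the state, without advancing time (a new reading comes with each control period).
- vision.read_camera(name): name is "scene" or "top"; returns a dict with "pixels" (420x560x3 uint8, red, green, blue), "intrinsics" (3x3 intrinsics, pixels), "R" (3x3) and "t" (3): a world point X has camera coordinates R X + t. Camera axes: x right, y down, z forward; pixel columns grow to the right and rows downward; lengths in mm; the calibration is good to about 2 mm. A picture is of the moment at which its call begins. There is no depth.
- job.job_done(): hands the job in, once; it reports no verdict.
Trained networks look in a picture, given as the dict that the camera call returned (one of the last four; its "shot" number tells which), for a name from the list of things; names that differ only in an ending like _2 or _b are one class to them, and where a whole thing is asked for, a point or a joint stands for the part that bears it (a point fixed in the world has none). Each returns a list of dicts, best first, with "confidence" (0 to 1); they miss things now and then, are a little off and sometimes report something else, mostly with a low value. They report only what shows in the picture. A call takes as long as a camera call.
- vision.find_in(picture, query): "at" ([x, y, z] in mm, in the coordinates of the camera as it stood for that picture, good to about 4 mm: the middle of the surface that is visible of it).
- vision.regions_of(picture, query): "pixels" (420x560 bool, what is visible of it).
The state is a dict: "t": time; "joints": joint angles; "qvel": joint speeds; "tau": joint torques, N m; "eef_pos": TCP position; "tcp_rot": TCP orientation; "ft_force": force on the tool from outside, world axes, zero at the start; "moment": the same for the moment, N m; "opening": opening from 0.0 (shut) to 1.0 (fully open).
Only numpy, scipy, OpenCV 4.12 (cv2) and the standard library are available. Lean on these libraries where they do the work, as an engineer would, in place of code of your own. Each camera call takes 0.05 s, during which the arm holds its last target.

## Working session

There is one attempt and no reset: what is moved stays moved. The work goes in short steps, Python scripts to look and compute and a shell command to move; the robot and the scene stay as the last step left them, time stands still between calls to the robot, and variables do not carry over. Pictures are saved under pics/ and viewed, and the job is handed in when it is done.

```bash
ls; mkdir -p pics; python3 - <<'E'
from cell import env, vision, job
import cv2, numpy as np
s=env.state(); print(s)
for n in ("scene","top"):
    p=vision.read_camera(n)
    cv2.imwrite(f"pics/{n}0.png",p["pixels"][:,:,::-1])
    print(n,p["intrinsics"],p["R"],p["t"],p["shot"])
    np.savez(f"cam_{n}.npz",K=p["intrinsics"],R=p["R"],t=p["t"])
    R=np.array(p["R"]);t=np.array(p["t"])
    for q in ["board","hook","hook_tips","carton_near_grip","carton_placed_grip","slot1","tub","bottle","can","tape","jar"]:
        try:
            for d in vision.find_in(p,q):
                print(q,round(d["confidence"],2),np.round(R.T@(np.array(d["at"])-t),0))
        except Exception as e: print(q,e)
print(env.state()["t"])
E
```

```text
pics
{'t': 0.0, 'joints': array([-1.23557579e+00,  4.91519379e-01,  1.55942004e+00,  1.56853087e-05,
        1.09170454e+00, -1.05594763e-01]), 'qvel': array([-0.00034895, -0.00126614, -0.00050457, -0.00060101, -0.00177341,
       -0.00046578]), 'tau': array([ 2.61375571e-03, -6.12630272e+01, -2.58184236e+01,  6.93884608e-02,
        4.81595763e-02, -3.13860596e-05]), 'eef_pos': array([ 266.62365686, -565.02052827,  214.09684087]), 'tcp_rot': array([-3.14146801e+00,  1.04398454e-03, -1.12998820e+00]), 'ft_force': array([ 0.08336387, -0.50217505, -0.59107391]), 'moment': array([ 0.00331845, -0.04993145,  0.02568361]), 'opening': 1.000628517978433}
scene [[412.52010505   0.         274.62570006]
 [  0.         412.52010505 209.69574516]
 [  0.           0.           1.        ]] [[-2.34220624e-01  9.72183075e-01 -8.76398262e-04]
 [ 7.02048988e-01  1.68515554e-01 -6.91902975e-01]
 [-6.72508675e-01 -1.62673221e-01 -7.21989962e-01]] [ 212.27186483 -273.04664012 1561.34672398] 1
board 0.72 [570.  73.  30.]
hook 0.64 [547. 339.   9.]
hook 0.38 [494. 329. 136.]
hook_tips 0.86 [550. 335.  13.
[... 485 characters left out ...]
04796911]
 [  0.           0.           1.        ]] [[ 0.00328368 -0.99993499 -0.01091909]
 [-0.99805509 -0.00259738 -0.06228399]
 [ 0.06225159  0.01110237 -0.99799874]] [ -71.11566091  556.89688    1473.43728551] 2
board 0.57 [544.  54.  30.]
hook 0.85 [540. 326.  10.]
hook_tips 0.65 [538. 329.  11.]
hook_tips 0.3 [ 403. -278.   63.]
carton_near_grip 0.78 [ 404. -280.   60.]
carton_near_grip 0.59 [682. 253.  90.]
carton_placed_grip 0.77 [618. -19.  87.]
carton_placed_grip 0.4 [545.  57.  30.]
slot1 0.91 [546.  54.  26.]
tub 0.93 [684. 251.  86.]
bottle 0.7 [ 521. -473.  107.]
can 0.76 [ 383. -167.   78.]
tape 0.73 [346. 177.  51.]
tape 0.34 [547.  56.  29.]
jar 0.68 [ 702. -194.   93.]
1.2
```

View pics/scene0.png

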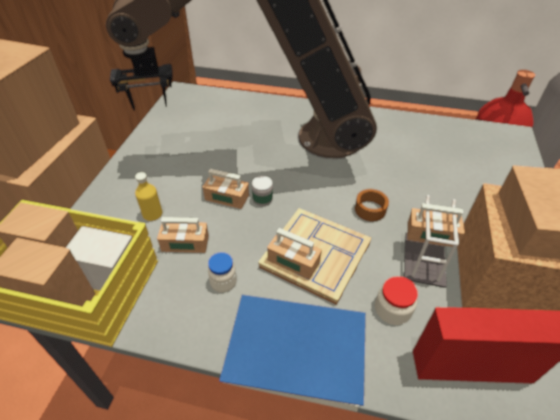

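View pics/top0.png

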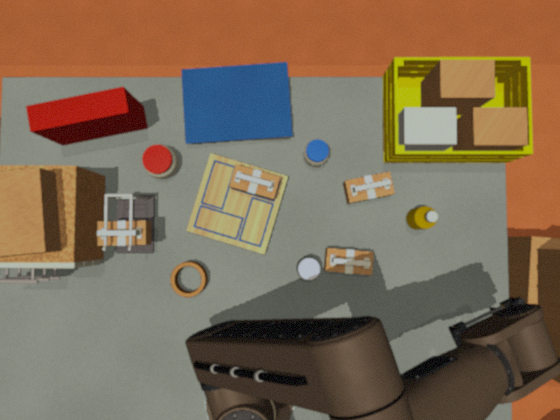

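```bash
cat > h.py <<'E'
import numpy as np, cv2
C={n:np.load(f"cam_{n}.npz") for n in("scene","top")}
def proj(n,X):
    c=C[n]; X=np.atleast_2d(np.array(X,float)); Y=X@c["R"].T+c["t"]; u=Y@c["K"].T; return u[:,:2]/u[:,2:]
def ray(n,uv,z):
    c=C[n]; d=c["R"].T@np.linalg.inv(c["K"])@np.array([uv[0],uv[1],1.]); o=-c["R"].T@c["t"]; return o+d*(z-o[2])/d[2]
def tri(a,b,na="scene",nb="top"):
    M=[];v=[]
    for n,uv in((na,a),(nb,b)):
        c=C[n]; d=c["R"].T@np.linalg.inv(c["K"])@np.array([uv[0],uv[1],1.]);d/=np.linalg.norm(d);o=-c["R"].T@c["t"];P=np.eye(3)-np.outer(d,d);M.append(P);v.append(P@o)
    X=np.linalg.solve(M[0]+M[1],v[0]+v[1]); return X,[np.linalg.norm(M[i]@X-v[i]) for i in(0,1)]
E
python3 - <<'E'
from h import *
for n in C:
    print(n,-C[n]["R"].T@C[n]["t"])
    y=-1.1299
    a=np.array([np.cos(y),np.sin(y),0])
    T=np.array([266.6,-565,214.1])
    P=proj(n,[T,T+a*50,T-a*50,[0,0,0],[0,0,130],[540,60,30]])
    print(P.round(0))
    im=cv2.imread(f"pics/{n}0.png")
    for u in P: cv2.drawMarker(im,tuple(int(round(x)) for x in u),(255,0,255),cv2.MARKER_CROSS,8,1)
    u=P[0].astype(int); cr=im[max(0,u[1]-70):u[1]+70,max(0,u[0]-90):u[0]+90]
    cv2.imwrite(f"pics/{n}0m.png",cv2.resize(cr,None,fx=4,fy=4))
E
```

```text
scene [1291.42978223   93.63479187  938.54091445]
[[150. 107.]
 [134. 109.]
 [166. 105.]
 [331. 138.]
 [334. 108.]
 [326. 243.]]
top [ 464.32347852  -86.02321925 1504.39779299]
[[472. 320.]
 [490. 311.]
 [454. 328.]
 [248. 401.]
 [245. 417.]
 [228. 213.]]
```

View pics/scene0m.png

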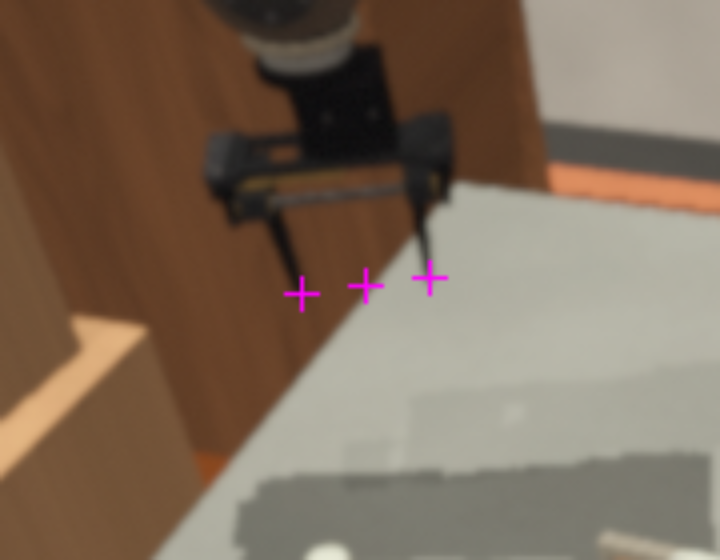

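View pics/top0m.png

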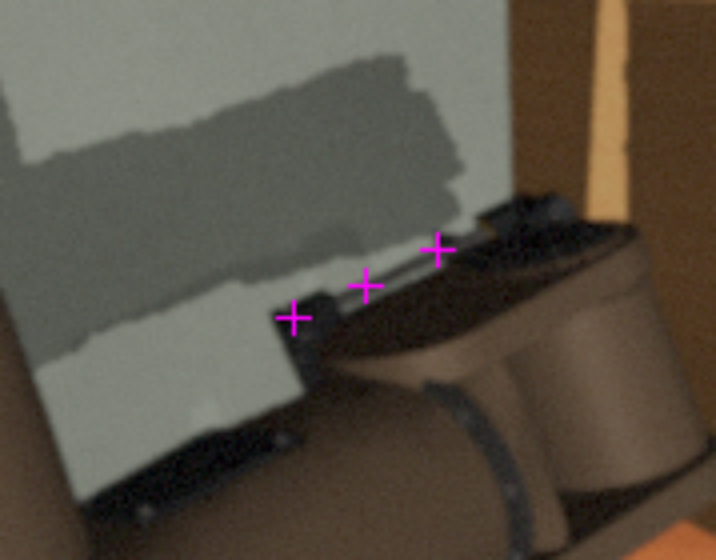

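```bash
python3 - <<'E'
import cv2
def c(n,x0,y0,x1,y1,f,o):
    im=cv2.imread(f"pics/{n}0.png")[y0:y1,x0:x1]; cv2.imwrite(o,cv2.resize(im,None,fx=f,fy=f,interpolation=cv2.INTER_CUBIC))
c("scene",250,200,380,305,6,"pics/sb.png")
c("top",180,145,300,260,5,"pics/tb.png")
c("scene",360,180,480,290,5,"pics/sh.png")
c("top",80,180,180,260,6,"pics/th.png")
E
```

```text
(no output)
```

View pics/sb.png

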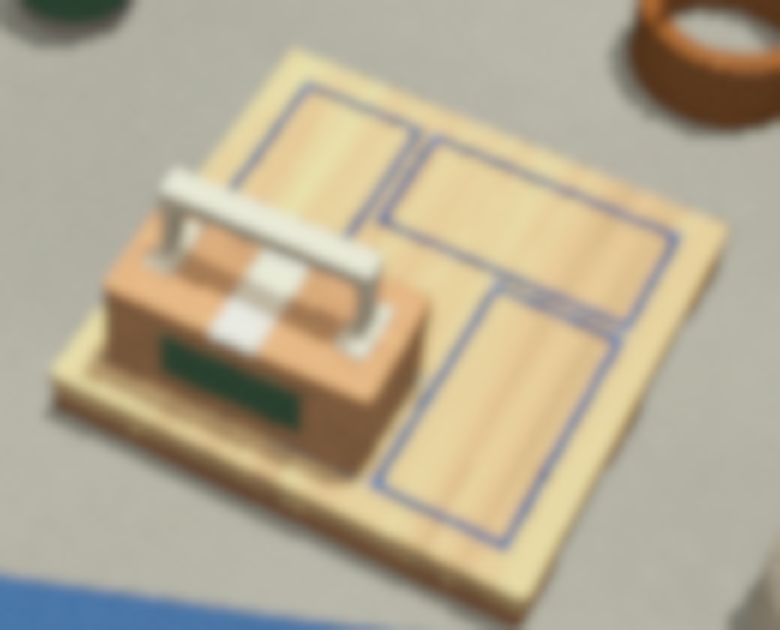

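View pics/tb.png

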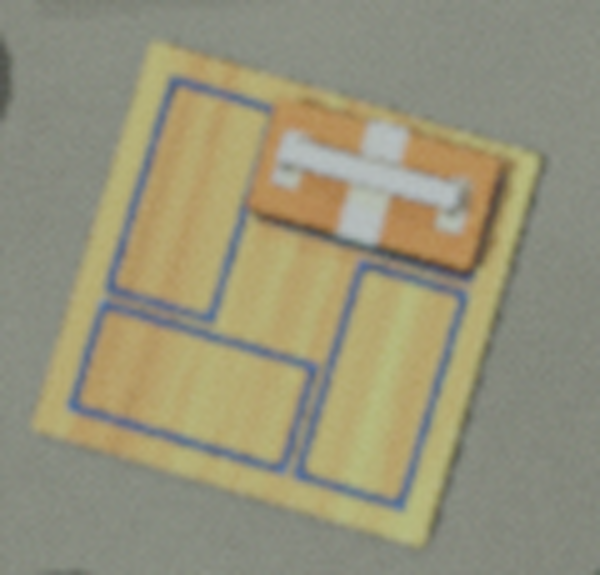

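View pics/sh.png

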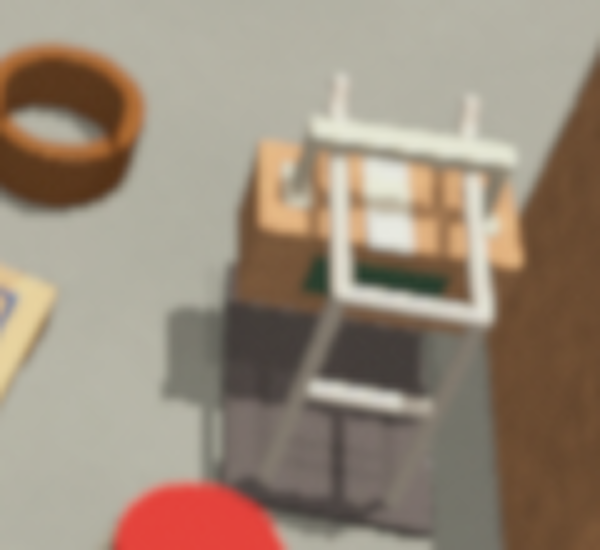

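View pics/th.png

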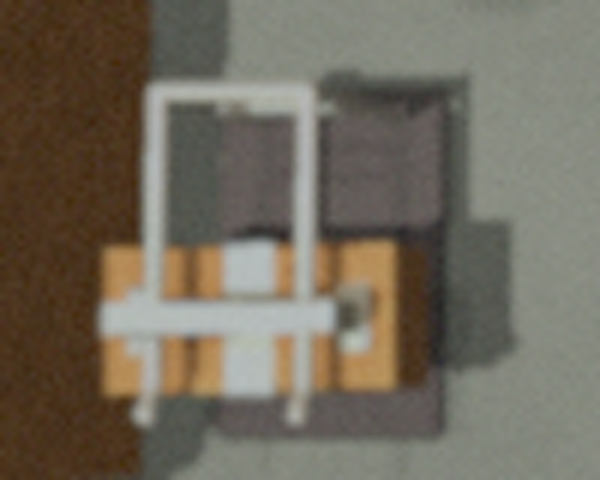

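```bash
cat > fit.py <<'E'
from h import *
from scipy.optimize import least_squares
S=lambda a,o,f:(np.array(a,float)+.5)/f-.5+np.array(o)
B=118
# outline corners in board frame
def oc(c,lx,ly): return [(c[0]+sx*lx/2,c[1]+sy*ly/2) for sx in(-1,1) for sy in(-1,1)]
model=[(sx*B,sy*B) for sx in(-1,1) for sy in(-1,1)]+oc((68,-35.5),67,132)+oc((35.5,68),132,67)+oc((-68,35.5),67,132)+oc((-35.5,-68),132,67)
model=np.array([(a,b,30) for a,b in model])
sc=S([(298,48),(728,225),(524,600),(55,370),(310,85),(418,130),(435,138),(678,238),(625,328),(380,220),(497,287),(618,343),(503,545),(377,485)],(250,200),6)
tp=S([(155,42),(543,155),(425,545),(33,430),(172,80),(212,320),(110,290),(105,305),(315,367),(283,470),(72,410),(362,262),(466,293),(403,505),(300,475)],(180,145),5)
def pts(p):
    c,s=np.cos(p[2]),np.sin(p[2]); R=np.array([[c,-s,0],[s,c,0],[0,0,1]]); return model@R.T+[p[0],p[1],0]
if __name__=="__main__":
  for n,o in(("scene",sc),("top",tp)):
    p=np.array([555,65,np.radians(75)])
    for k in range(6):
        u=proj(n,pts(p)); idx=[np.argmin(np.linalg.norm(u-q-(u.mean(0)-o.mean(0)) if k==0 else u-q,axis=1)) for q in o]
        p=least_squares(lambda p:(proj(n,pts(p))[idx]-o).ravel(),p).x
    r=proj(n,pts(p))[idx]-o
    print(n,p[:2].round(1),np.degrees(p[2]).round(2),idx,np.sqrt((r**2).mean()).round(2)); print(r.round(1).tolist())
E
python3 fit.py
```

```text
scene [566.2  36.9] 73.34 [np.int64(1), np.int64(3), np.int64(2), np.int64(0), np.int64(13), np.int64(15), np.int64(9), np.int64(11), np.int64(10), np.int64(8), np.int64(5), np.int64(7), np.int64(6), np.int64(4)] 0.83
[[-0.8, -0.0], [0.3, 0.2], [0.4, -0.2], [-0.9, 0.1], [-0.6, -0.8], [1.4, -0.1], [-0.2, -0.9], [1.1, -0.4], [0.8, 0.8], [-1.2, 0.4], [-0.6, -0.9], [1.4, -0.7], [0.6, 1.3], [-1.8, 0.2]]
top [568.   33.5] 73.6 [np.int64(2), np.int64(0), np.int64(1), np.int64(3), np.int64(6), np.int64(5), np.int64(7), np.int64(10), np.int64(8), np.int64(9), np.int64(11), np.int64(14), np.int64(12), np.int64(13), np.int64(15)] 0.77
[[-0.5, -0.5], [-0.1, -0.2], [0.1, 0.4], [-0.1, -0.1], [-0.2, -1.1], [0.7, 1.0], [-1.1, 0.4], [-0.5, -1.2], [1.3, -0.6], [0.9, 1.2], [-0.8, 0.0], [-0.3, -0.8], [1.2, -0.4], [0.6, 1.3], [-1.1, 0.6]]
```

```bash
python3 - <<'E'
from h import *
S=lambda a,o,f:(np.array(a,float)+.5)/f-.5+np.array(o)
s=lambda *a:S(a,(360,180),5); t=lambda *a:S(a,(80,180),6)
# scene left = world -y? camera from +x: right in scene image = +y
for nm,a,b in [("tip-y",s(341,78),t(297,408)),("tip+y",s(473,100),t(143,408)),("back-y",s(343,293),t(307,92)),("back+y",s(487,312),t(155,92)),("bar-y",s(318,128),t(335,317)),("bar+y",s(515,155),t(100,317))]:
    X,e=tri(a,b); print(nm,X.round(1),np.round(e,1))
# single-view at known height
print("top bar", ray("top",t(335,317),181).round(1),ray("top",t(100,317),181).round(1))
print("top tips", ray("top",t(297,408),178).round(1),ray("top",t(143,408),178).round(1))
print("scene bar", ray("scene",s(318,128),181).round(1),ray("scene",s(515,155),181).round(1))
print("scene tips", ray("scene",s(341,76),178).round(1),ray("scene",s(473,98),178).round(1))
for q in [(105,247),(398,247),(398,393),(105,393)]: print("box top", ray("top",t(*q),135).round(1))
E
```

```text
tip-y [441.2 300.8 181.2] [1.5 1.5]
tip+y [441.  367.6 180.2] [1.5 1.5]
back-y [578.7 303.6 166.3] [1.5 1.5]
back+y [578.3 369.3 170.1] [1.7 1.7]
bar-y [480.3 287.5 179.3] [3.2 3.2]
bar+y [480.  385.6 182.9] [0.9 0.9]
top bar [480.3 283.7 181. ] [480.  385.3 181. ]
top tips [441.1 300.2 178. ] [440.9 366.8 178. ]
scene bar [481.2 290.4 181. ] [477.6 387.4 181. ]
scene tips [435.5 303.3 178. ] [436.4 370.2 178. ]
box top [511.7 400.2 135. ]
box top [512.1 269.  135. ]
box top [447.2 267.8 135. ]
box top [446.7 398.6 135. ]
```

```bash
python3 - <<'E'
import cv2
def c(n,x0,y0,x1,y1,f,o):
    im=cv2.imread(f"pics/{n}0.png")[y0:y1,x0:x1]; cv2.imwrite(o,cv2.resize(im,None,fx=f,fy=f,interpolation=cv2.INTER_CUBIC))
c("top",0,150,170,290,4,"pics/tbox.png")
c("scene",400,150,560,330,3,"pics/sbox.png")
c("top",330,160,450,290,5,"pics/tc.png")
c("scene",150,160,280,260,6,"pics/sc.png")
E
```

```text
(no output)
```

View pics/tbox.png

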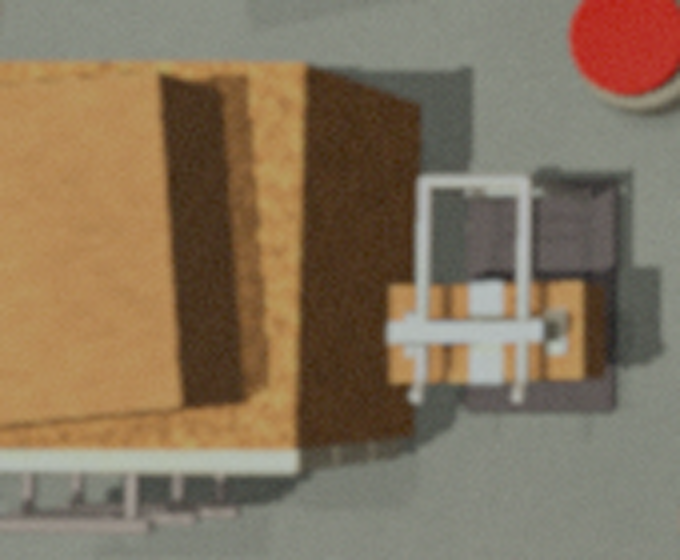

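View pics/sbox.png

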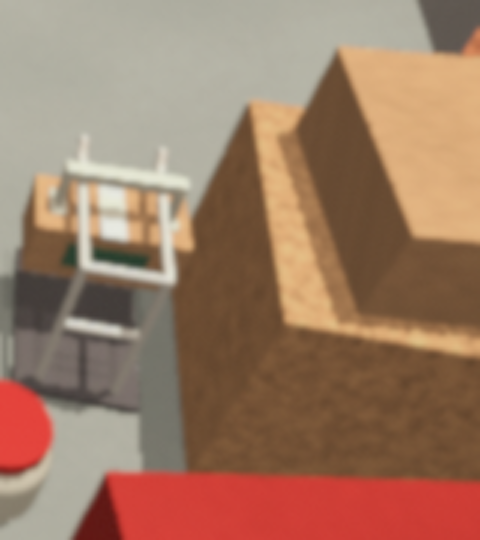

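View pics/tc.png

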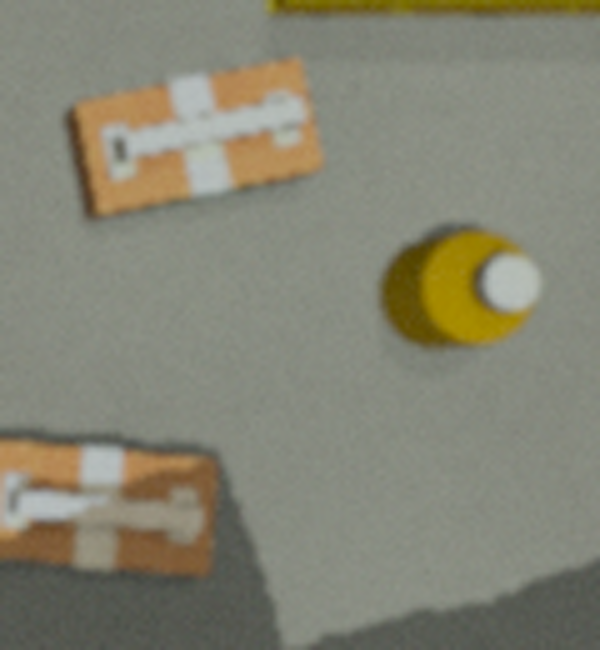

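View pics/sc.png

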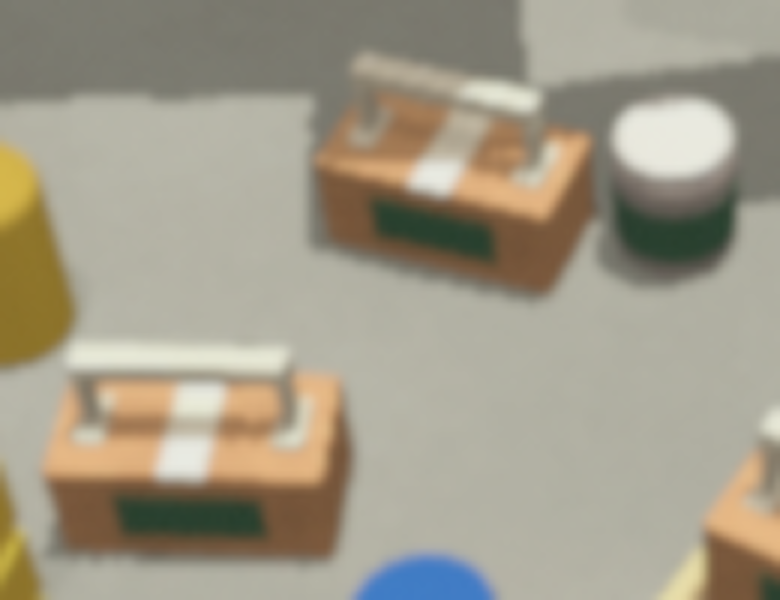

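```bash
python3 - <<'E'
from h import *
S=lambda a,o,f:(np.array(a,float)+.5)/f-.5+np.array(o)
for nm,a,b in [("boxfront",S((285,322),(400,150),3),S((305,65),(0,150),4)),("boxback",S((250,103),(400,150),3),S((300,450),(0,150),4)),("upperfront",S((412,238),(400,150),3),S((162,75),(0,150),4)),("upperback",S((342,48),(400,150),3),S((183,405),(0,150),4))]:
    X,e=tri(a,b); print(nm,X.round(0),np.round(e,1))
s=lambda *a:S(a,(150,160),6); t=lambda *a:S(a,(330,160),5)
for nm,a,b in [("near-y",s(357,64),t(203,517)),("near+y",s(541,100),t(5,503)),("far-y",s(70,352),t(303,108)),("far+y",s(290,360),t(108,147))]:
    X,e=tri(a,b); print(nm,X.round(1),np.round(e,1),ray("top",b,106).round(1),ray("scene",a,106).round(1))
# box-top corners from top view (z=60)
for nm,q in [("far",[(75,105),(300,60),(322,165),(97,215)])]:
    for k in q: print(nm,ray("top",t(*k),60).round(1))
E
```

```text
boxfront [648. 429. 218.] [1.2 1.2]
boxback [405. 429. 216.] [2.9 2.9]
upperfront [630. 481. 304.] [2.1 2.1]
upperback [435. 461. 309.] [3.3 3.3]
near-y [ 399.9 -331.9  106. ] [2.3 2.3] [ 400.6 -334.1  106. ] [ 399.5 -329.5  106. ]
near+y [ 408.  -227.4  109.8] [0.7 0.7] [ 407.7 -227.1  106. ] [ 404.1 -229.6  106. ]
far-y [ 622.3 -388.6  108.5] [1.4 1.4] [ 623.1 -390.5  106. ] [ 620.1 -388.6  106. ]
far+y [ 602.1 -286.   107.5] [2.3 2.3] [ 601.5 -284.   106. ] [ 601.3 -289.   106. ]
far [ 629.8 -272.1   60. ]
far [ 655.6 -399.1   60. ]
far [ 596.1 -410.8   60. ]
far [ 567.5 -284.1   60. ]
```

```bash
cat >> h.py <<'E'
def rot(r):
    a,b,c=r; Rx=np.array([[1,0,0],[0,np.cos(a),-np.sin(a)],[0,np.sin(a),np.cos(a)]]);Ry=np.array([[np.cos(b),0,np.sin(b)],[0,1,0],[-np.sin(b),0,np.cos(b)]]);Rz=np.array([[np.cos(c),-np.sin(c),0],[np.sin(c),np.cos(c),0],[0,0,1]]);return Rz@Ry@Rx
def row(st,x,y,z,yaw):
    R=rot(st["tcp_rot"]); d=R.T@(np.array([x,y,z])-st["eef_pos"]); t=-(yaw-np.degrees(st["tcp_rot"][2])); t=(t+180)%360-180
    return [round(float(v),1) for v in (*d,t)]
E
cat > go.py <<'E'
import sys
from h import *
from cell import env
st=env.state(); print("t",round(st["t"],2),"pos",st["eef_pos"].round(1),"yaw",np.degrees(st["tcp_rot"]).round(2),"F",st["ft_force"].round(1),"op",round(st["opening"],3),"q",st["joints"].round(2))
for a in sys.argv[1:]:
    print(a,row(st,*[float(v) for v in a.split(",")]))
E
python3 go.py 450,-300,260,-30 500,0,260,0 480.5,335,260,0
```

```text
t 1.2 pos [ 266.7 -565.3  214.6] yaw [180.    -0.   -64.74] F [-0.3 -0.3 -0.5] op 1.002 q [-1.24  0.49  1.56 -0.    1.09 -0.11]
450,-300,260,-30 [-161.7, -279.0, -45.4, -34.7]
500,0,260,0 [-411.7, -452.2, -45.4, -64.7]
480.5,335,260,0 [-723.0, -577.5, -45.4, -64.7]
```

```bash
python3 -m pendant '[[-160,-280,-45,-35],[-160,-280,-45,-35],[-160,-280,-45,-35],[-160,-280,-45,-35],[-160,-280,-45,-35],[-412,-452,-45,-65],[-412,-452,-45,-65],[-412,-452,-45,-65]]' 0.4; python3 go.py 500,0,260,0 480.5,335,230,0
```

```text
t: 2.2
eef_pos: [477.2, -125.2, 259.1]
tcp_rot: [3.141, -0.001, 0.01]
ft_force: [0.6, 0.2, 0.8]
opening: 0.596
t 2.2 pos [ 477.2 -125.2  259.1] yaw [ 1.7998e+02 -3.0000e-02  5.6000e-01] F [0.6 0.2 0.8] op 0.596 q [-0.39  0.25  1.81 -0.    1.07 -0.4 ]
500,0,260,0 [24.0, -125.0, -0.9, 0.6]
480.5,335,230,0 [7.8, -460.2, 29.0, 0.6]
```

```bash
python3 -m pendant '[[4,-460,29,0.5],[4,-460,29,0.5],[4,-460,29,0.5],[4,-460,29,0.5],[4,-460,29,0.5],[4,-460,29,0.5],[4,-460,29,0.5],[4,-460,29,0.5]]'; python3 - <<'E'
from h import *
from cell import vision,env
st=env.state();R=rot(st["tcp_rot"]);T=st["eef_pos"]
for n in C:
    p=vision.read_camera(n); im=p["pixels"][:,:,::-1].copy()
    P=proj(n,[T,T+R@[29,0,0],T-R@[29,0,0]])
    u=P[0].astype(int); x0,y0=u[0]-60,u[1]-60
    cr=cv2.resize(im[y0:y0+110,x0:x0+120],None,fx=5,fy=5,interpolation=cv2.INTER_CUBIC)
    for q in P: cv2.drawMarker(cr,tuple(int(v) for v in (q-[x0,y0]+.5)*5),(255,0,255),cv2.MARKER_CROSS,14,1)
    cv2.imwrite(f"pics/{n}1.png",cr); print(n,x0,y0)
E
python3 go.py 480.5,335,230,0
```

```text
t: 3.2
eef_pos: [476.0, 337.8, 229.5]
tcp_rot: [3.141, -0.0, 0.004]
ft_force: [0.4, -0.4, 0.1]
opening: 0.597
scene 388 133
top 48 173
t 3.3 pos [476.1 337.  229.4] yaw [ 1.7999e+02 -1.0000e-02  2.2000e-01] F [-0.4 -0.1  0.4] op 0.598 q [ 0.5   0.42  1.65 -0.    1.08  0.5 ]
480.5,335,230,0 [4.3, 2.1, -0.6, 0.2]
```

View pics/scene1.png

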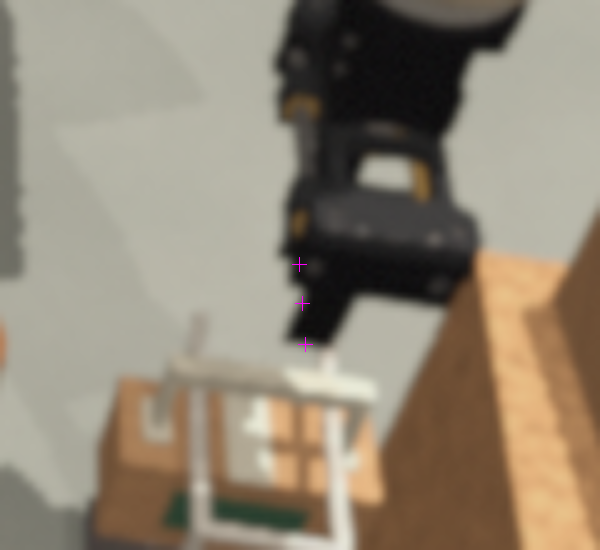

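View pics/top1.png

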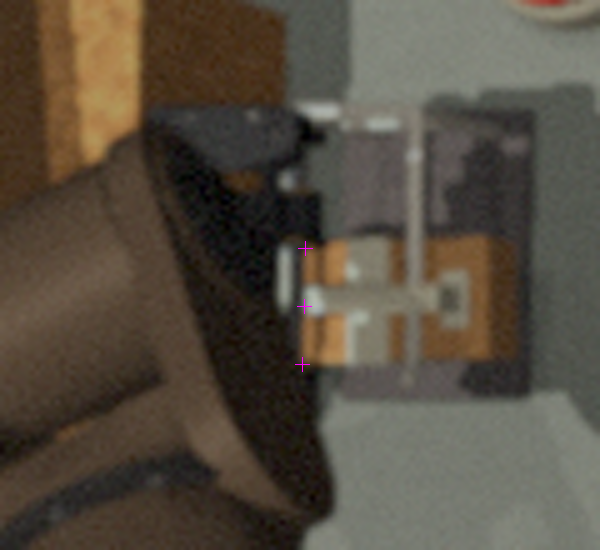

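```bash
python3 -m pendant '[[4,2,0,0],[4,2,20,0],[4,2,40,0],[4,2,60,0],[4,2,70,0],[4,2,73.5,0],[4,2,73.5,0]]'; python3 go.py 480.2,335,156,0.5
```

```text
t: 4.18
eef_pos: [480.5, 334.8, 156.3]
tcp_rot: [3.142, -0.001, 0.004]
ft_force: [-0.2, 0.0, -0.6]
opening: 0.599
t 4.17 pos [480.5 334.8 156.3] yaw [ 1.8e+02 -3.0e-02  2.0e-01] F [-0.2  0.  -0.6] op 0.599 q [ 0.5   0.5   1.72 -0.    0.92  0.49]
480.2,335,156,0.5 [-0.3, -0.2, 0.3, -0.3]
```

```bash
python3 -m pendant '[[0,0,0,0],[0,0,0,0],[0,0,0,0],[0,0,0,0],[0,0,0,0],[0,0,0,0]]' 1; python3 go.py
```

```text
t: 4.92
eef_pos: [480.5, 334.8, 156.4]
tcp_rot: [-3.142, -0.001, 0.004]
ft_force: [-0.7, -0.6, 0.3]
opening: 0.144
t 4.92 pos [480.5 334.8 156.4] yaw [-1.8e+02 -3.0e-02  2.0e-01] F [-0.7 -0.6  0.3] op 0.144 q [ 0.5   0.5   1.72 -0.    0.92  0.49]
```

```bash
python3 -m pendant '[[0,0,-4,0],[0,0,-9,0],[0,0,-14,0],[0,0,-17,0],[0,0,-17,0]]'; python3 go.py 385,334,173,0
```

```text
t: 5.55
eef_pos: [480.5, 334.9, 173.7]
tcp_rot: [-3.141, -0.001, 0.004]
ft_force: [-0.7, -0.8, -2.9]
opening: 0.145
t 5.55 pos [480.5 334.9 173.7] yaw [-1.7999e+02 -6.0000e-02  2.0000e-01] F [-0.7 -0.8 -2.9] op 0.145 q [ 0.5   0.48  1.71 -0.    0.96  0.49]
385,334,173,0 [-95.5, 0.5, 0.6, 0.2]
```

```bash
python3 -m pendant '[[-10,0,0,0],[-30,0,0,0],[-55,1,0,0],[-80,1,0,0],[-95,1,0,0],[-97,1,0,0],[-97,1,-20,0],[-97,1,-60,0]]'; python3 go.py 511.9,88.5,240,-16.5
```

```text
t: 6.55
eef_pos: [383.6, 333.3, 233.2]
tcp_rot: [3.14, 0.001, 0.003]
ft_force: [-0.4, -0.2, -1.6]
opening: 0.145
t 6.55 pos [383.6 333.3 233.2] yaw [1.7993e+02 7.0000e-02 1.9000e-01] F [-0.4 -0.2 -1.6] op 0.145 q [ 0.59  0.31  1.81 -0.    1.02  0.58]
511.9,88.5,240,-16.5 [127.4, 245.2, -6.6, 16.7]
```

```bash
python3 -m pendant '[[0,30,-7,0],[0,75,-7,0],[0,120,-7,0],[30,150,-7,5],[60,190,-7,10],[95,225,-7,14],[120,245,-7,16.7],[127,245,-7,16.7]]'; python3 go.py 511.9,88.5,240,-16.5
```

```text
t: 7.55
eef_pos: [513.1, 87.1, 240.1]
tcp_rot: [3.14, 0.001, -0.291]
ft_force: [-0.4, -0.1, -2.2]
opening: 0.144
t 7.55 pos [513.1  87.1 240.1] yaw [ 1.799e+02  3.000e-02 -1.668e+01] F [-0.4 -0.1 -2.2] op 0.144 q [ 0.04  0.32  1.78 -0.    1.05  0.33]
511.9,88.5,240,-16.5 [-1.6, -1.0, 0.1, -0.2]
```

```bash
python3 -m pendant '[[-1.5,-1,20,-0.2],[-1.5,-1,50,-0.2],[-1.5,-1,80,-0.2],[-1.5,-1,100,-0.2],[-1.5,-1,110,-0.2],[-1.5,-1,110,-0.2]]'; cat > look.py <<'E'
import sys
from h import *
from cell import vision,env
tag=sys.argv[1]
for n in C:
    p=vision.read_camera(n); im=p["pixels"][:,:,::-1].copy(); cv2.imwrite(f"pics/{n}_{tag}.png",im)
    x0,y0,w,h=(250,175,140,125) if n=="scene" else (165,140,150,125)
    cv2.imwrite(f"pics/{n}_{tag}c.png",cv2.resize(im[y0:y0+h,x0:x0+w],None,fx=4.5,fy=4.5,interpolation=cv2.INTER_CUBIC))
E
python3 look.py a; python3 go.py 511.9,88.5,111,-16.5
```

```text
t: 8.3
eef_pos: [511.7, 88.6, 129.9]
tcp_rot: [3.14, 0.001, -0.287]
ft_force: [0.1, 0.1, -1.9]
opening: 0.143
t 8.4 pos [512.2  88.5 130.7] yaw [ 1.7992e+02 -2.0000e-02 -1.6460e+01] F [-0.3 -0.  -2.1] op 0.145 q [ 0.04  0.45  1.91 -0.    0.78  0.33]
511.9,88.5,111,-16.5 [-0.3, 0.1, 19.7, 0.0]
```

View pics/scene_ac.png

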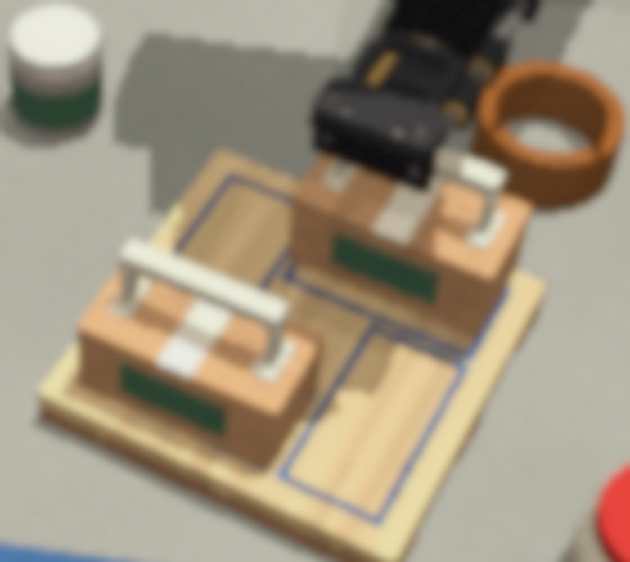

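View pics/top_ac.png

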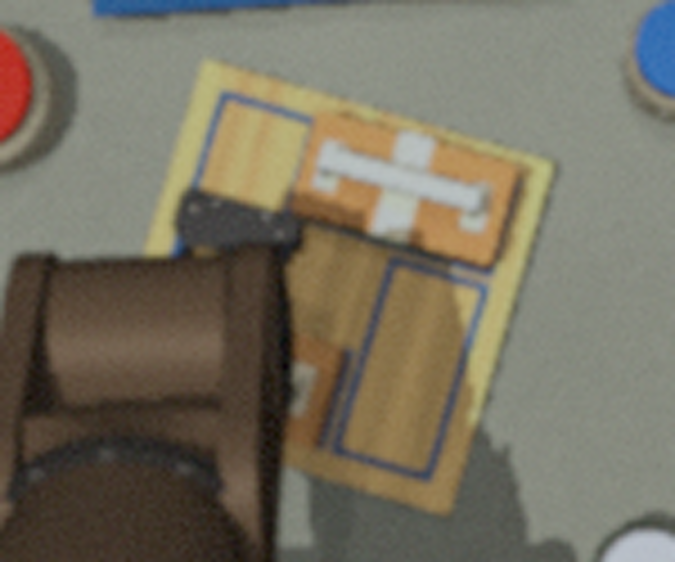

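```bash
cat > ov.py <<'E'
# ov.py tag x,y,zbottom,baryaw(deg, tool yaw) ... : overlay carton boxes & board outlines
import sys
from h import *
import fit
BP=(567,35.2,np.radians(73.5))
tag=sys.argv[1]; cs=[[float(v) for v in a.split(",")] for a in sys.argv[2:]]
for n in C:
    im=cv2.imread(f"pics/{n}_{tag}.png"); x0,y0,w,h=(250,175,140,125) if n=="scene" else (165,140,150,125); f=4.5
    cr=cv2.resize(im[y0:y0+h,x0:x0+w],None,fx=f,fy=f,interpolation=cv2.INTER_CUBIC)
    def L(a,b,col):
        P=(proj(n,[a,b])-[x0,y0]+.5)*f; cv2.line(cr,tuple(int(v) for v in P[0]),tuple(int(v) for v in P[1]),col,1,cv2.LINE_AA)
    M=fit.pts(BP)
    for k in range(0,20,4):
        for i,j in((0,1),(1,3),(3,2),(2,0)): L(M[k+i],M[k+j],(0,0,255))
    for x,y,z,yw in cs:
        c,s=np.cos(np.radians(yw)),np.sin(np.radians(yw)); X=lambda a,b,d:(x+a*c-b*s,y+a*s+b*c,z+d)
        for d in(0,60):
            q=[X(-32.5,-65,d),X(32.5,-65,d),X(32.5,65,d),X(-32.5,65,d)]
            for i in range(4): L(q[i],q[(i+1)%4],(0,255,0))
        q=[X(-7,-50,106),X(7,-50,106),X(7,50,106),X(-7,50,106)]
        for i in range(4): L(q[i],q[(i+1)%4],(255,0,255))
    cv2.imwrite(f"pics/{n}_{tag}o.png",cr)
E
python3 ov.py a 512.2,88.5,49.5,-16.5 622.1,-18.1,30,-16.5
```

```text
(no output)
```

View pics/scene_ao.png

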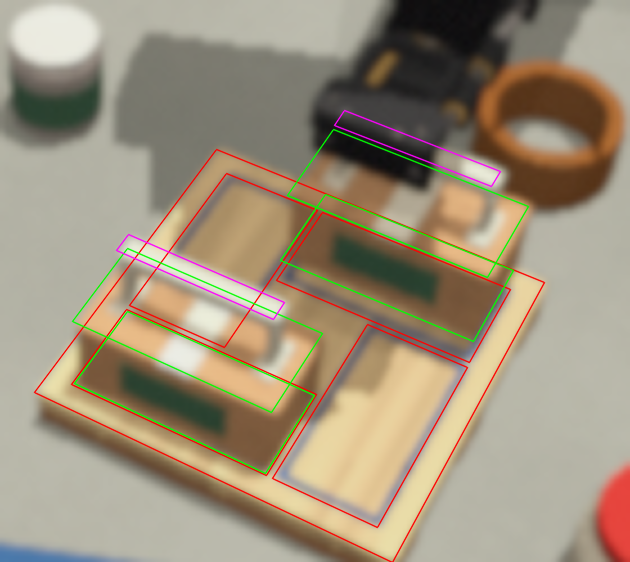

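View pics/top_ao.png

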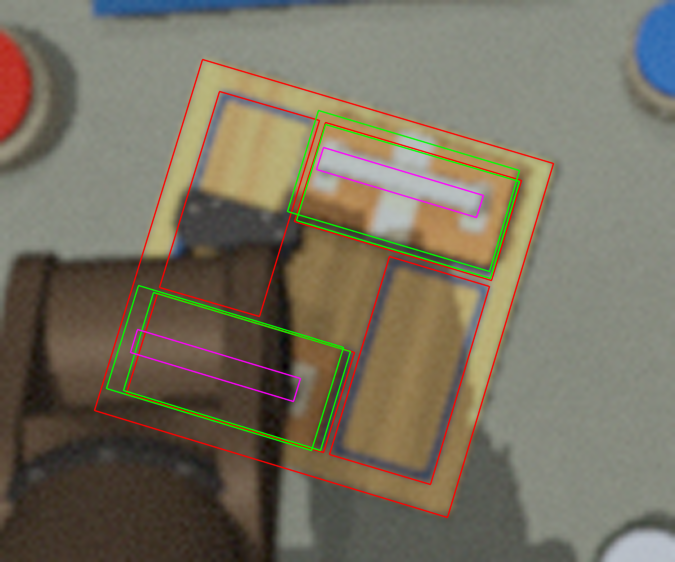

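```bash
python3 -m pendant '[[0,0.7,5,0],[0,0.7,10,0],[0,0.7,14,0],[0,0.7,17,0],[0,0.7,18.5,0],[0,0.7,19,0],[0,0.7,19,0]]'; python3 go.py 511.9,87.8,111,-16.5
```

```text
t: 9.28
eef_pos: [512.0, 87.8, 111.8]
tcp_rot: [3.14, -0.0, -0.287]
ft_force: [-0.1, 0.7, -2.5]
opening: 0.146
t 9.28 pos [512.   87.8 111.8] yaw [ 1.7992e+02 -2.0000e-02 -1.6460e+01] F [-0.1  0.7 -2.5] op 0.146 q [ 0.04  0.48  1.92 -0.    0.74  0.33]
511.9,87.8,111,-16.5 [-0.1, 0.0, 0.8, 0.0]
```

Not yet in contact; ease down a bit further until the force changes.

```bash
python3 -m pendant '[[0,0,0.5,0],[0,0,1,0],[0,0,1,0]]'; python3 go.py 511.9,87.8,111,-16.5
```

```text
t: 9.65
eef_pos: [512.1, 87.9, 111.5]
tcp_rot: [3.14, -0.001, -0.287]
ft_force: [-3.8, 0.0, 7.6]
opening: 0.143
t 9.65 pos [512.1  87.9 111.5] yaw [ 1.7994e+02 -6.0000e-02 -1.6450e+01] F [-3.8  0.   7.6] op 0.143 q [ 0.04  0.48  1.93 -0.    0.74  0.33]
511.9,87.8,111,-16.5 [-0.1, 0.1, 0.5, 0.0]
```

```bash
python3 -m pendant '[[0,0,0,0],[0,0,0,0],[0,0,0,0],[0,0,-10,0],[0,0,-40,0],[0,0,-85,0],[0,0,-120,0],[0,0,-120,0]]' 0.5; python3 go.py 403.5,-280,200,-3.3
```

```text
t: 10.65
eef_pos: [512.9, 88.1, 234.4]
tcp_rot: [-3.141, -0.006, -0.287]
ft_force: [0.1, -0.8, -1.3]
opening: 0.497
t 10.65 pos [512.9  88.1 234.4] yaw [-179.96   -0.34  -16.45] F [ 0.1 -0.8 -1.3] op 0.497 q [ 0.04  0.32  1.79 -0.    1.03  0.33]
403.5,-280,200,-3.3 [-0.9, 384.0, 34.2, -13.1]
```

```bash
python3 -m pendant '[[30,60,0,-13],[30,124,10,-13],[30,186,34,-13],[10,248,34,-13],[-1,310,34,-13],[-1,372,34,-13],[-1,385,34,-13],[-1,385,34,-13]]'; cat > look2.py <<'E'
import sys
from h import *
from cell import vision,env
tag=sys.argv[1]; half=float(sys.argv[2])
st=env.state();R=rot(st["tcp_rot"]);T=st["eef_pos"]
for n in C:
    p=vision.read_camera(n); im=p["pixels"][:,:,::-1].copy(); cv2.imwrite(f"pics/{n}_{tag}.png",im)
    P=proj(n,[T,T+R@[half,0,0],T-R@[half,0,0]])
    u=P[0].astype(int); x0,y0=max(0,u[0]-60),max(0,u[1]-60)
    cr=cv2.resize(im[y0:y0+110,x0:x0+120],None,fx=5,fy=5,interpolation=cv2.INTER_CUBIC)
    for q in P: cv2.drawMarker(cr,tuple(int(v) for v in (q-[x0,y0]+.5)*5),(255,0,255),cv2.MARKER_CROSS,14,1)
    cv2.imwrite(f"pics/{n}_{tag}t.png",cr); print(n,x0,y0)
E
python3 look2.py b 24; python3 go.py 403.5,-281,87,-3.3; python3 ov.py b 512.1,87.9,30,-16.5 622.1,-18.8,30,-16.5
```

```text
t: 11.65
eef_pos: [402.2, -282.3, 199.4]
tcp_rot: [3.142, -0.005, -0.063]
ft_force: [-0.6, 1.3, -1.1]
opening: 0.497
scene 160 88
top 296 204
t 11.75 pos [ 402.8 -280.4  199.6] yaw [-179.99   -0.29   -3.48] F [-0.1  0.4 -0.2] op 0.503 q [-0.74  0.32  1.9   0.    0.92 -0.69]
403.5,-281,87,-3.3 [0.2, 0.6, 112.6, -0.2]
```

View pics/scene_bt.png

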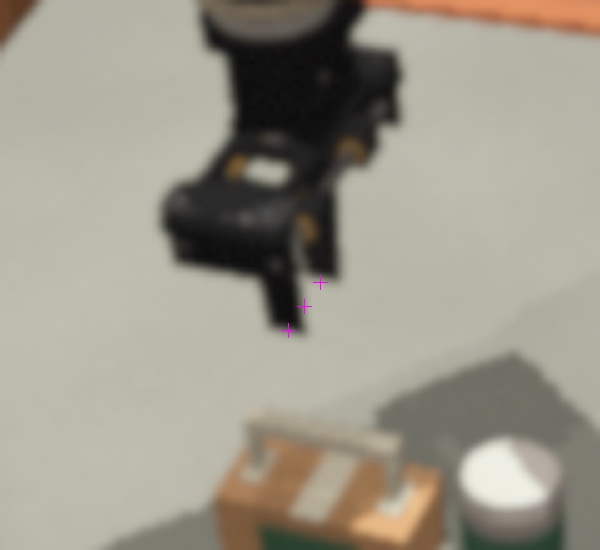

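View pics/top_bt.png

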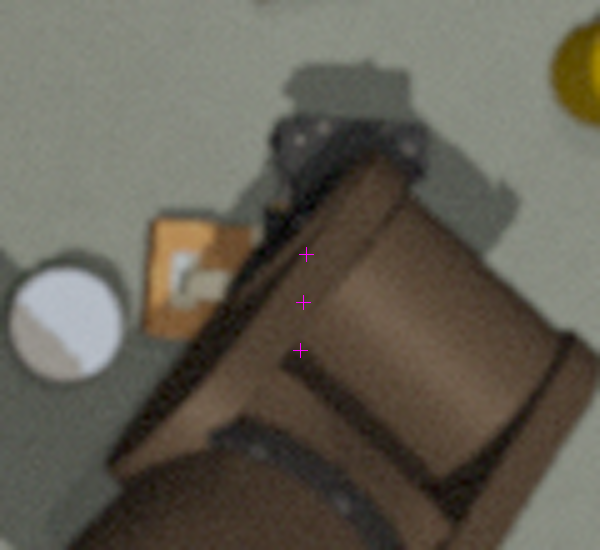

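View pics/top_bo.png

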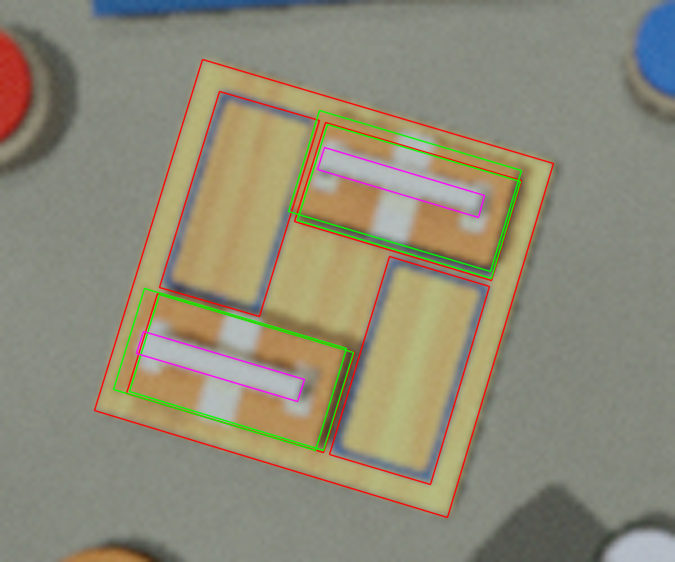

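View pics/scene_bo.png

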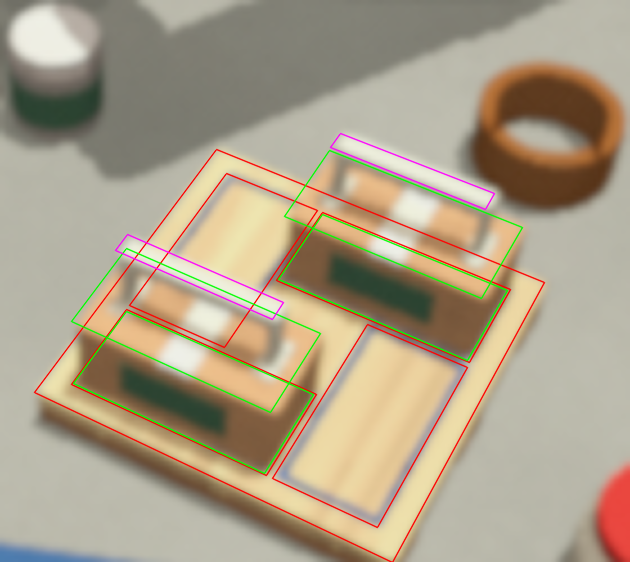

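```bash
python3 -m pendant '[[0.5,-0.5,30,-0.2],[0.5,-0.5,65,-0.2],[0.5,-0.5,95,-0.2],[0.5,-0.5,110,-0.2],[0.5,-0.5,118,-0.2],[0.5,-0.5,118,-0.2]]'; python3 -m pendant '[[0,0,0,0],[0,0,0,0],[0,0,0,0],[0,0,0,0],[0,0,0,0]]' 1;python3 go.py
```

```text
t: 12.5
eef_pos: [404.2, -279.2, 81.5]
tcp_rot: [-3.141, -0.005, -0.056]
ft_force: [0.3, 0.2, 0.6]
opening: 0.498
t: 13.12
eef_pos: [404.1, -279.3, 81.6]
tcp_rot: [-3.141, -0.005, -0.056]
ft_force: [-1.0, -0.5, 1.1]
opening: 0.148
t 13.12 pos [ 404.1 -279.3   81.6] yaw [-179.97   -0.26   -3.23] F [-1.  -0.5  1.1] op 0.148 q [-0.74  0.5   2.02  0.01  0.62 -0.69]
```

```bash
python3 -m pendant '[[0,0,-5,0],[0,0,-25,0],[0,0,-65,0],[0,0,-110,0],[0,0,-150,0],[0,0,-162,0],[0,0,-162,0]]'; python3 go.py 513.7,-20.6,240,73.5
```

```text
t: 14.0
eef_pos: [403.2, -279.2, 243.2]
tcp_rot: [-3.141, -0.005, -0.056]
ft_force: [-0.4, 0.6, -3.1]
opening: 0.143
t 14.0 pos [ 403.2 -279.2  243.2] yaw [-179.97   -0.26   -3.23] F [-0.4  0.6 -3.1] op 0.143 q [-0.74  0.27  1.84  0.    1.03 -0.69]
513.7,-20.6,240,73.5 [95.7, -264.4, 3.7, -76.7]
```

```bash
python3 -m pendant '[[15,-40,3,-10],[30,-80,3,-20],[45,-125,3,-30],[60,-170,3,-40],[75,-210,3,-50],[88,-245,3,-60],[95,-262,3,-70],[95.7,-264.4,3,-76.7]]'; python3 go.py 513.7,-20.6,165,73.5
```

```text
t: 15.0
eef_pos: [513.4, -19.3, 238.4]
tcp_rot: [3.141, -0.001, 1.289]
ft_force: [-0.5, -0.5, -3.4]
opening: 0.142
t 15.0 pos [513.4 -19.3 238.4] yaw [ 1.7996e+02 -7.0000e-02  7.3830e+01] F [-0.5 -0.5 -3.4] op 0.142 q [-0.17  0.31  1.8   0.    1.04 -1.46]
513.7,-20.6,165,73.5 [-1.3, 0.6, 73.4, 0.3]
```

```bash
python3 -m pendant '[[-1.3,0.6,15,0.3],[-1.3,0.6,35,0.3],[-1.3,0.6,50,0.3],[-1.3,0.6,53,0.3],[-1.3,0.6,53,0.3]]'; python3 look.py c;  python3 go.py 513.7,-20.6,111.5,73.5; python3 ov.py c 513.7,-20.6,104.5,73.5 512.1,87.9,30,-16.5
```

```text
t: 15.62
eef_pos: [513.7, -20.7, 185.2]
tcp_rot: [3.141, -0.001, 1.283]
ft_force: [0.4, 0.9, -3.2]
opening: 0.143
t 15.72 pos [513.9 -20.7 185.8] yaw [ 1.7992e+02 -8.0000e-02  7.3530e+01] F [-0.1 -0.2 -2.8] op 0.146 q [-0.17  0.37  1.86  0.    0.91 -1.45]
513.7,-20.6,111.5,73.5 [-0.1, -0.3, 74.3, 0.0]
```

View pics/top_co.png

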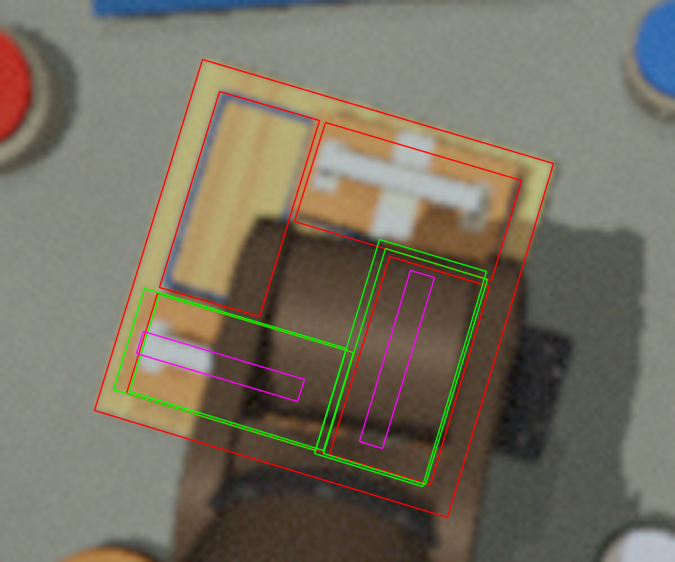

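View pics/scene_co.png

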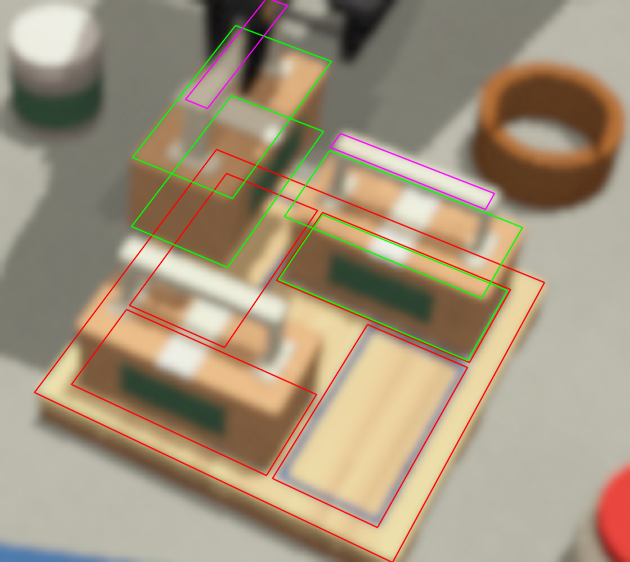

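```bash
python3 - <<'E'
from h import *
im=cv2.imread("pics/scene_c.png"); x0,y0,f=270,165,9
cr=cv2.resize(im[y0:y0+75,x0:x0+80],None,fx=f,fy=f,interpolation=cv2.INTER_CUBIC)
cr=cv2.convertScaleAbs(cr,alpha=1.5)
x,y,z,yw=513.9,-20.7,104.8,73.5
c,s=np.cos(np.radians(yw)),np.sin(np.radians(yw)); X=lambda a,b,d:(x+a*c-b*s,y+a*s+b*c,z+d)
for d,w,l,col in((0,32.5,65,(0,255,0)),(60,32.5,65,(0,255,0)),(106,7,50,(255,0,255)),(94,7,50,(255,0,255))):
    P=(proj("scene",[X(-w,-l,d),X(w,-l,d),X(w,l,d),X(-w,l,d)])-[x0,y0]+.5)*f
    cv2.polylines(cr,[P.astype(np.int32)],True,col,1,cv2.LINE_AA)
cv2.imwrite("pics/c9.png",cr)
E
```

```text
(no output)
```

View pics/c9.png

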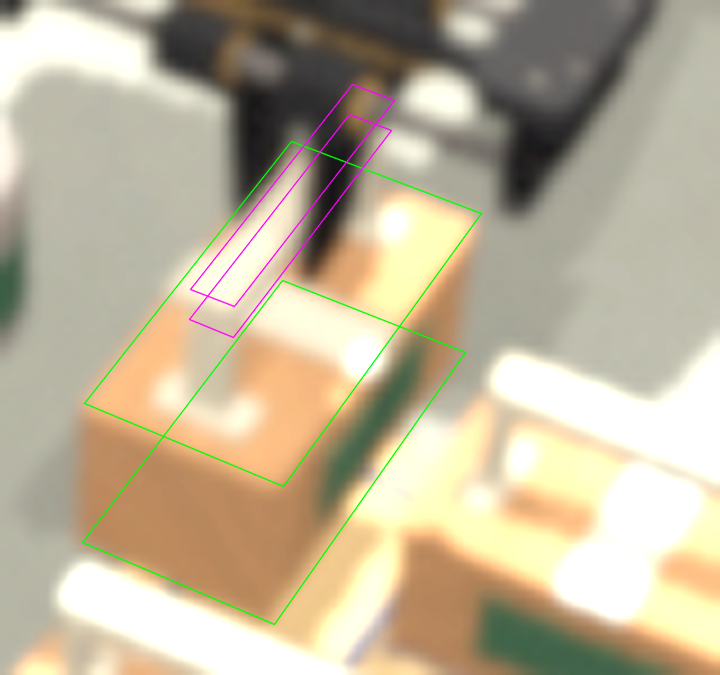

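```bash
python3 -m pendant '[[0,-1.8,15,0],[0,-1.8,35,0],[0,-1.8,52,0],[0,-1.8,62,0],[0,-1.8,68,0],[0,-1.8,71,0],[0,-1.8,72,0],[0,-1.8,72,0]]';  python3 go.py 513.7,-20.6,111.5,73.5
```

```text
t: 16.73
eef_pos: [512.4, -20.1, 114.0]
tcp_rot: [3.14, -0.001, 1.283]
ft_force: [0.1, -0.4, -3.2]
opening: 0.147
t 16.73 pos [512.4 -20.1 114. ] yaw [ 1.7989e+02 -8.0000e-02  7.3530e+01] F [ 0.1 -0.4 -3.2] op 0.147 q [-0.17  0.47  1.94  0.    0.73 -1.45]
513.7,-20.6,111.5,73.5 [-0.1, 1.4, 2.5, 0.0]
```

```bash
python3 -m pendant '[[0,0,1,0],[0,0,2,0],[0,0,2.7,0],[0,0,2.7,0]]';  python3 go.py 513.7,-20.6,111.5,73.5
```

```text
t: 17.23
eef_pos: [513.6, -20.6, 112.2]
tcp_rot: [3.136, -0.001, 1.284]
ft_force: [2.3, -3.4, 6.7]
opening: 0.146
t 17.23 pos [513.6 -20.6 112.2] yaw [ 1.797e+02 -8.000e-02  7.354e+01] F [ 2.3 -3.4  6.7] op 0.146 q [-0.17  0.47  1.94  0.    0.72 -1.45]
513.7,-20.6,111.5,73.5 [0.0, 0.1, 0.7, 0.0]
```

```bash
python3 -m pendant '[[0,0,0,0],[0,0,0,0],[0,0,0,0],[0,0,-10,0],[0,0,-40,0],[0,0,-85,0],[0,0,-120,0],[0,0,-120,0]]' 0.5; python3 go.py 611.5,-338.5,180,11.3 540,-200,232,30
```

```text
t: 18.23
eef_pos: [513.8, -20.7, 235.1]
tcp_rot: [3.131, -0.002, 1.284]
ft_force: [0.2, 0.3, -0.2]
opening: 0.498
t 18.23 pos [513.8 -20.7 235.1] yaw [ 1.7942e+02 -1.1000e-01  7.3550e+01] F [ 0.2  0.3 -0.2] op 0.498 q [-0.17  0.31  1.81  0.    1.02 -1.45]
611.5,-338.5,180,11.3 [-277.2, 183.2, 56.4, 62.2]
540,-200,232,30 [-164.5, 75.9, 3.5, 43.5]
```

```bash
python3 -m pendant '[[-50,33,0,10],[-100,66,0,20],[-150,100,15,30],[-200,132,30,40],[-245,162,45,50],[-270,180,56,60],[-277,183,56,62],[-277,183,56,62]]'; python3 look2.py d 24; python3 go.py 611.7,-338,81.5,11.4; python3 ov.py d 512.1,87.9,30,-16.5 513.6,-20.6,30,73.5
```

```text
t: 19.23
eef_pos: [611.0, -337.7, 180.2]
tcp_rot: [3.139, -0.009, 0.204]
ft_force: [-0.2, -0.1, 0.0]
opening: 0.499
scene 115 139
top 316 122
t 19.32 pos [ 611.4 -337.   181. ] yaw [179.82  -0.59  11.73] F [ 1.  -0.2 -0.3] op 0.498 q [-0.6   0.62  1.4   0.01  1.1  -0.81]
611.7,-338,81.5,11.4 [-0.9, 0.7, 99.5, 0.3]
```

View pics/scene_dt.png

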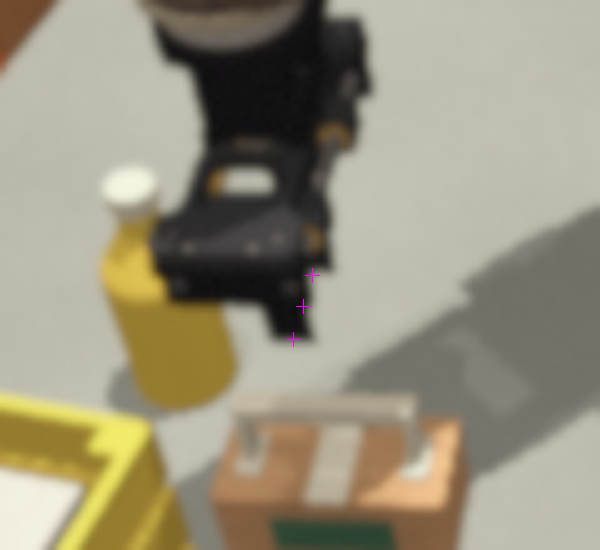

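View pics/top_dt.png

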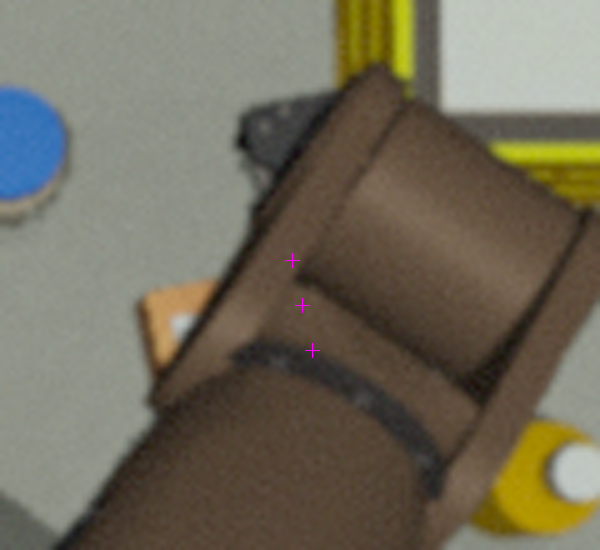

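View pics/top_do.png

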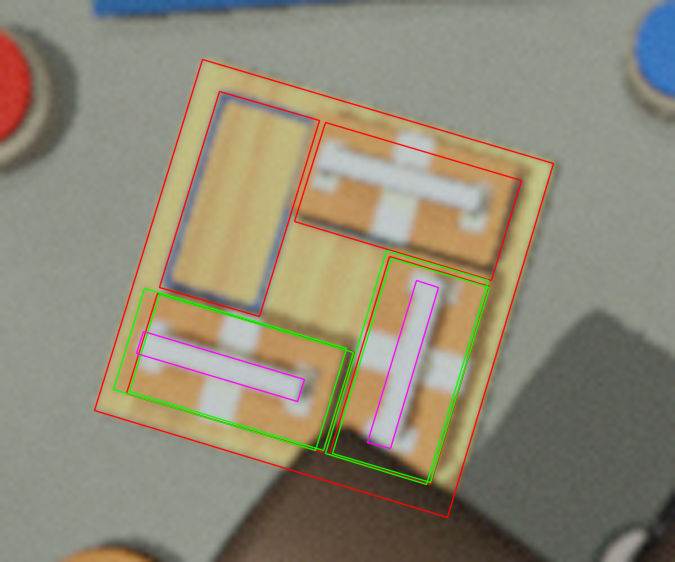

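View pics/scene_do.png

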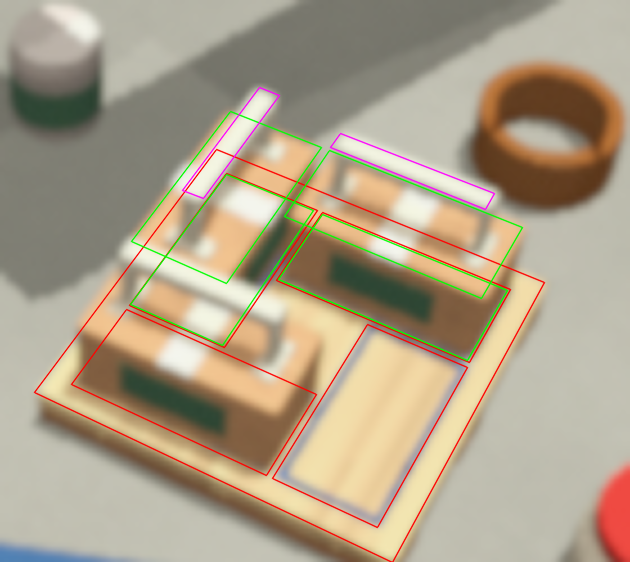

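```bash
cat > zoom.py <<'E'
import sys
from h import *
tag,n=sys.argv[1:3]; x0,y0,w,h,f=[int(v) for v in sys.argv[3].split(",")]
im=cv2.imread(f"pics/{n}_{tag}.png")
cr=cv2.resize(im[y0:y0+h,x0:x0+w],None,fx=f,fy=f,interpolation=cv2.INTER_CUBIC)
for a in sys.argv[5:]:
    x,y,z,yw=[float(v) for v in a.split(",")]
    c,s=np.cos(np.radians(yw)),np.sin(np.radians(yw)); X=lambda a,b,d:(x+a*c-b*s,y+a*s+b*c,z+d)
    for d,ww,l,col in((0,32.5,65,(0,255,0)),(60,32.5,65,(0,255,0)),(106,7,50,(255,0,255))):
        P=(proj(n,[X(-ww,-l,d),X(ww,-l,d),X(ww,l,d),X(-ww,l,d)])-[x0,y0]+.5)*f
        cv2.polylines(cr,[P.astype(np.int32)],True,col,1,cv2.LINE_AA)
cv2.imwrite(sys.argv[4],cr)
E
python3 zoom.py d scene 270,185,85,75,9 pics/z1.png 513.6,-20.6,30,73.5
python3 zoom.py d top 230,180,60,75,8 pics/z2.png 513.6,-20.6,30,73.5
```

```text
(no output)
```

View pics/z1.png

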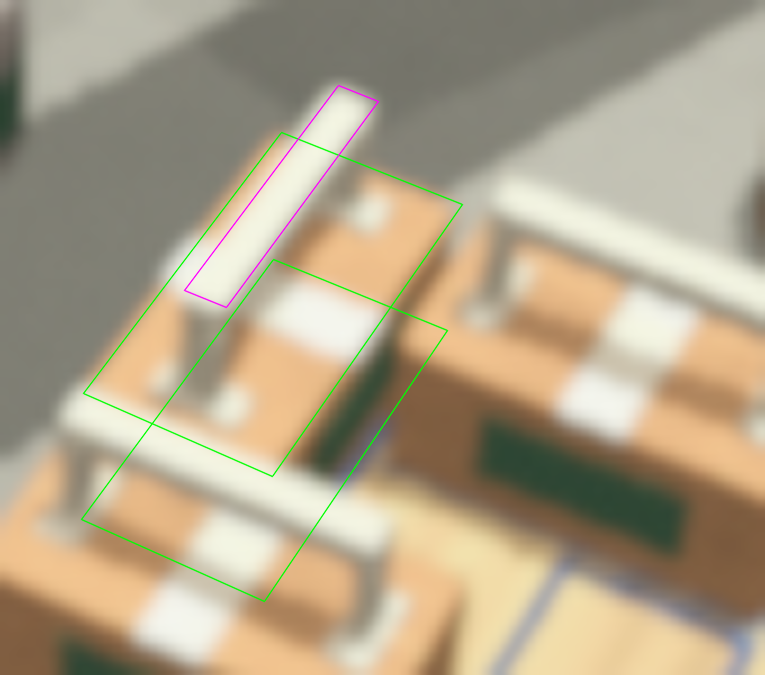

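View pics/z2.png

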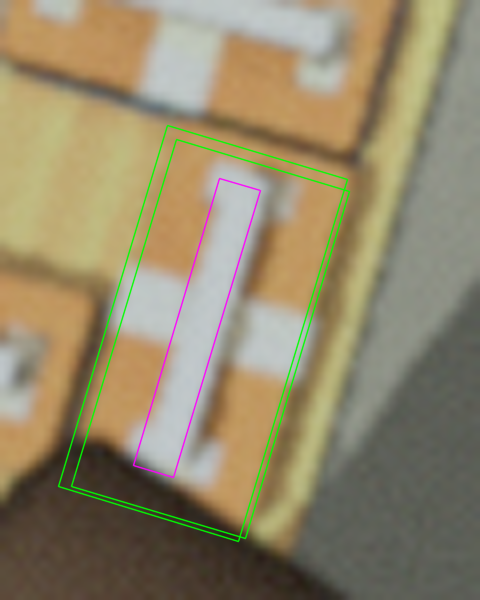

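```bash
python3 -m pendant '[[-0.9,1.2,25,0.3],[-0.9,1.2,55,0.3],[-0.9,1.2,80,0.3],[-0.9,1.2,94,0.3],[-0.9,1.2,99,0.3],[-0.9,1.2,99,0.3]]'; python3 -m pendant '[[0,0,0,0],[0,0,0,0],[0,0,0,0],[0,0,0,0],[0,0,0,0]]' 1;python3 go.py
```

```text
t: 20.08
eef_pos: [612.0, -338.4, 82.7]
tcp_rot: [3.138, -0.011, 0.2]
ft_force: [0.4, 0.1, 0.7]
opening: 0.499
t: 20.7
eef_pos: [612.1, -338.4, 82.8]
tcp_rot: [3.138, -0.011, 0.2]
ft_force: [0.9, -0.6, 1.2]
opening: 0.145
t 20.7 pos [ 612.1 -338.4   82.8] yaw [179.78  -0.62  11.47] F [ 0.9 -0.6  1.2] op 0.145 q [-0.6   0.73  1.49  0.01  0.92 -0.81]
```

```bash
python3 -m pendant '[[0,0,-5,0],[0,0,-25,0],[0,0,-65,0],[0,0,-110,0],[0,0,-150,0],[0,0,-165,0],[0,0,-165,0]]'; python3 go.py 620.3,89.6,245,73.5
```

```text
t: 21.58
eef_pos: [610.2, -338.2, 248.4]
tcp_rot: [3.137, -0.012, 0.2]
ft_force: [0.0, 0.2, -3.6]
opening: 0.142
t 21.57 pos [ 610.2 -338.2  248.4] yaw [179.74  -0.67  11.47] F [ 0.   0.2 -3.6] op 0.142 q [-0.6   0.57  1.33  0.01  1.24 -0.8 ]
620.3,89.6,245,73.5 [94.9, -417.2, 2.6, -62.0]
```

```bash
python3 -m pendant '[[10,-45,2,-7],[22,-100,2,-15],[35,-155,2,-24],[48,-210,2,-33],[60,-265,2,-42],[72,-318,2,-50],[83,-365,2,-57],[90,-397,2,-62]]'; python3 -m pendant '[[0,0,0,0],[0,0,0,0]]'; python3 go.py 620.3,89.6,187,73.5
```

```text
t: 22.58
eef_pos: [618.6, 71.0, 243.5]
tcp_rot: [3.132, -0.001, 1.287]
ft_force: [1.0, -0.4, -3.2]
opening: 0.144
t: 22.82
eef_pos: [618.1, 70.7, 242.0]
tcp_rot: [3.135, 0.0, 1.286]
ft_force: [-0.0, -1.7, -3.7]
opening: 0.142
t 22.82 pos [618.1  70.7 242. ] yaw [1.796e+02 2.000e-02 7.370e+01] F [-0.  -1.7 -3.7] op 0.142 q [ 0.01  0.46  1.54 -0.    1.14 -1.28]
620.3,89.6,187,73.5 [18.8, -3.6, 55.0, 0.2]
```

```bash
python3 -m pendant '[[10,-2,5,0],[18.8,-3.6,20,0.2],[18.8,-3.6,40,0.2],[18.8,-3.6,54,0.2],[18.8,-3.6,55,0.2],[18.8,-3.6,55,0.2]]';python3 look.py e;  python3 go.py 620.3,89.6,112.8,73.5; python3 zoom.py e scene 290,160,85,75,9 pics/z3.png 620.3,89.6,104.2,73.5;python3 zoom.py e top 180,140,90,75,8 pics/z4.png 620.3,89.6,104.2,73.5
```

```text
t: 23.58
eef_pos: [620.6, 89.6, 187.3]
tcp_rot: [3.134, 0.0, 1.283]
ft_force: [0.1, -0.8, -2.3]
opening: 0.147
t 23.68 pos [620.6  89.6 187.7] yaw [179.54  -0.    73.49] F [ 0.1  0.2 -3.7] op 0.144 q [ 0.04  0.52  1.59 -0.    1.03 -1.24]
620.3,89.6,112.8,73.5 [-0.1, -0.9, 74.9, -0.0]
```

View pics/z3.png

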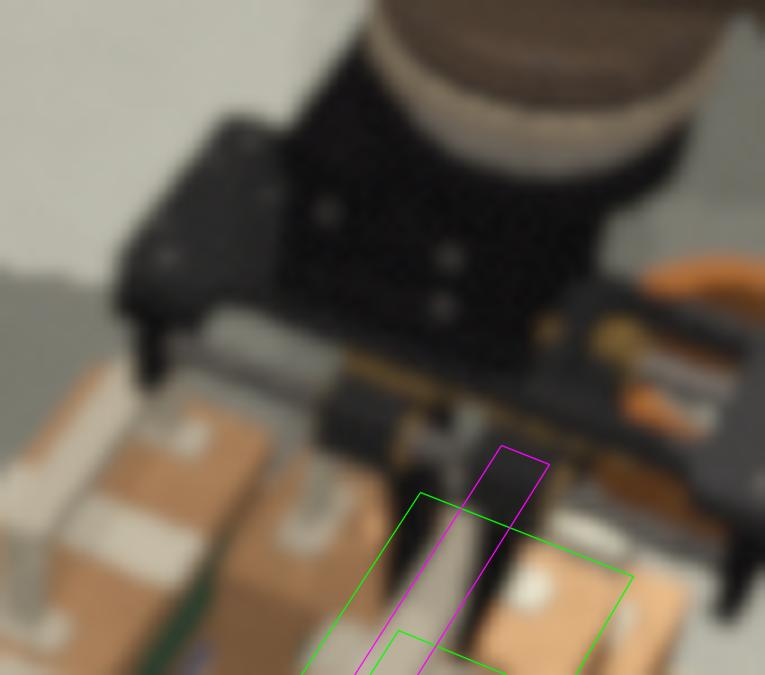

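View pics/z4.png

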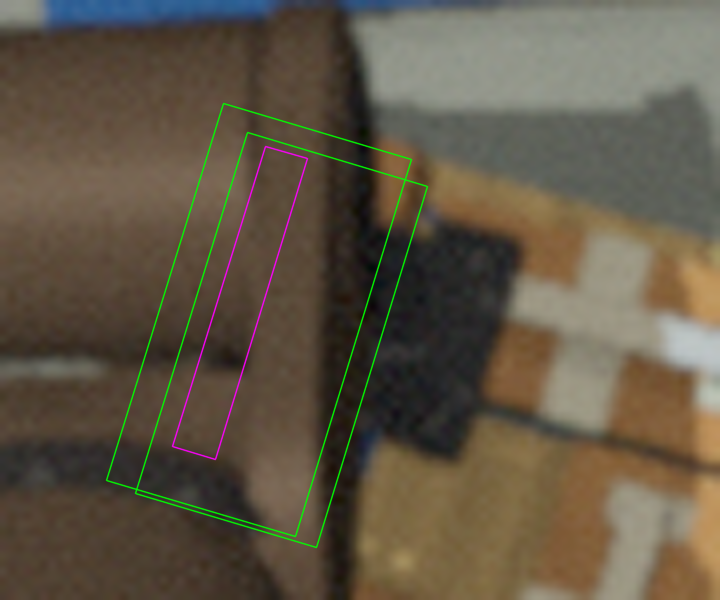

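View pics/scene_ec.png

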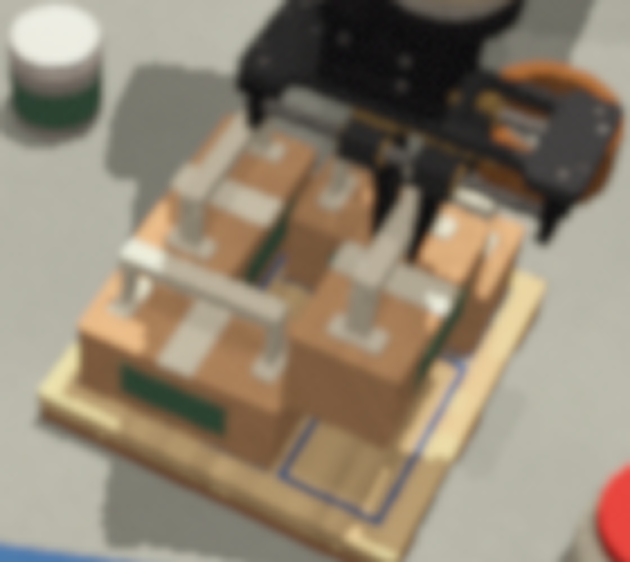

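```bash
python3 zoom.py e scene 300,205,85,75,9 pics/z3.png 620.6,89.6,104.9,73.5; python3 go.py 620.3,89.6,112.8,73.5
```

```text
t 23.68 pos [620.6  89.6 187.7] yaw [179.54  -0.    73.49] F [ 0.1  0.2 -3.7] op 0.144 q [ 0.04  0.52  1.59 -0.    1.03 -1.24]
620.3,89.6,112.8,73.5 [-0.1, -0.9, 74.9, -0.0]
```

View pics/z3.png

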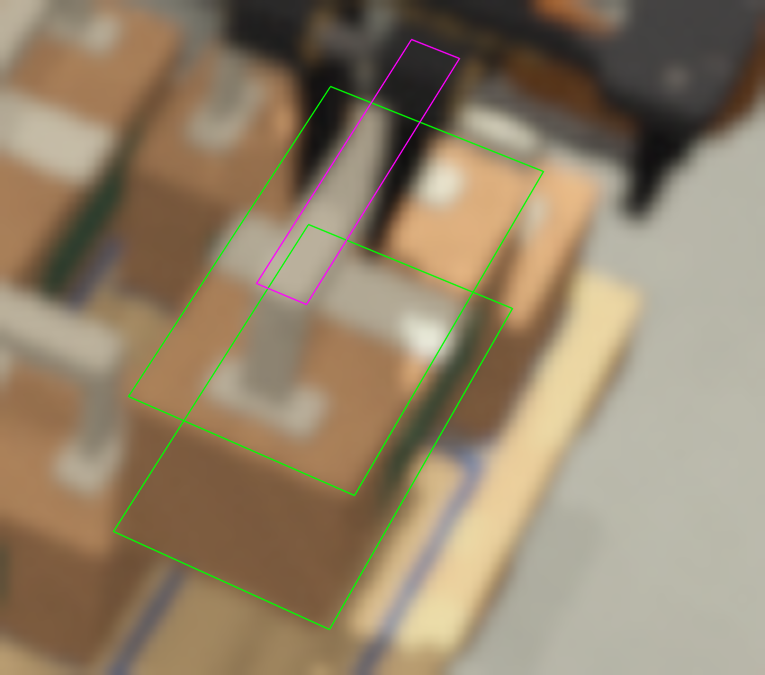

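```bash
python3 -m pendant '[[0,-1,15,0],[0,-1,35,0],[0,-1,52,0],[0,-1,62,0],[0,-1,68,0],[0,-1,71,0],[0,-1,72.5,0],[0,-1,72.5,0]]';  python3 go.py 620.3,89.6,112.8,73.5
```

```text
t: 24.68
eef_pos: [620.3, 89.7, 115.5]
tcp_rot: [3.133, -0.0, 1.283]
ft_force: [-0.7, -0.4, -2.3]
opening: 0.146
t 24.68 pos [620.3  89.7 115.5] yaw [ 1.7951e+02 -1.0000e-02  7.3490e+01] F [-0.7 -0.4 -2.3] op 0.146 q [ 0.04  0.6   1.66 -0.    0.88 -1.24]
620.3,89.6,112.8,73.5 [-0.1, -0.0, 2.7, -0.0]
```

```bash
python3 -m pendant '[[0,0,0.8,0],[0,0,1.6,0],[0,0,2.2,0],[0,0,2.2,0]]';  python3 go.py 620.3,89.6,112.8,73.5
```

```text
t: 25.18
eef_pos: [621.1, 89.6, 114.0]
tcp_rot: [3.131, -0.001, 1.283]
ft_force: [3.4, -2.6, 4.9]
opening: 0.145
t 25.18 pos [621.1  89.6 114. ] yaw [ 1.794e+02 -4.000e-02  7.349e+01] F [ 3.4 -2.6  4.9] op 0.145 q [ 0.04  0.6   1.66 -0.    0.87 -1.24]
620.3,89.6,112.8,73.5 [-0.2, -0.8, 1.2, -0.0]
```

```bash
python3 -m pendant '[[0,0,0.6,0],[0,0,1.0,0],[0,0,1.0,0]]';  python3 go.py 620.3,89.6,112.8,73.5
```

```text
t: 25.55
eef_pos: [621.7, 89.5, 113.6]
tcp_rot: [3.129, -0.001, 1.283]
ft_force: [2.9, -0.7, 6.8]
opening: 0.145
t 25.55 pos [621.7  89.5 113.6] yaw [ 1.793e+02 -6.000e-02  7.349e+01] F [ 2.9 -0.7  6.8] op 0.145 q [ 0.04  0.6   1.66 -0.    0.87 -1.24]
620.3,89.6,112.8,73.5 [-0.3, -1.4, 0.8, -0.0]
```

Now within about a millimetre of seated, so let go and retreat.

```bash
python3 -m pendant '[[0,0,0,0],[0,0,0,0],[0,0,0,0],[0,0,-10,0],[0,0,-40,0],[0,0,-85,0],[0,0,-125,0],[0,0,-130,0]]' 0.5; python3 go.py 480,-260,245,40 
```

```text
t: 26.55
eef_pos: [620.9, 89.9, 247.2]
tcp_rot: [3.124, -0.003, 1.283]
ft_force: [-0.1, 0.3, -0.4]
opening: 0.499
t 26.55 pos [620.9  89.9 247.2] yaw [ 1.7902e+02 -1.6000e-01  7.3500e+01] F [-0.1  0.3 -0.4] op 0.499 q [ 0.04  0.46  1.52 -0.    1.14 -1.24]
480,-260,245,40 [-375.5, -35.7, 0.6, 33.5]
```

```bash
python3 -m pendant '[[-50,-5,0,5],[-100,-10,0,10],[-160,-15,0,15],[-220,-20,0,20],[-280,-25,0,25],[-340,-32,0,30],[-375,-35,0,33],[-375,-35,0,33]]'; python3 look.py f; python3 go.py; python3 zoom.py f top 175,145,120,115,6 pics/z5.png; python3 zoom.py f scene 250,180,125,115,6 pics/z6.png
```

```text
t: 27.55
eef_pos: [479.7, -261.4, 245.0]
tcp_rot: [3.13, -0.011, 0.703]
ft_force: [0.3, -0.3, -0.5]
opening: 0.496
t 27.65 pos [ 480.6 -259.4  245.2] yaw [179.32  -0.67  40.49] F [ 0.3 -0.3 -0.6] op 0.501 q [-0.62  0.34  1.72  0.01  1.06 -1.33]
```

View pics/z5.png

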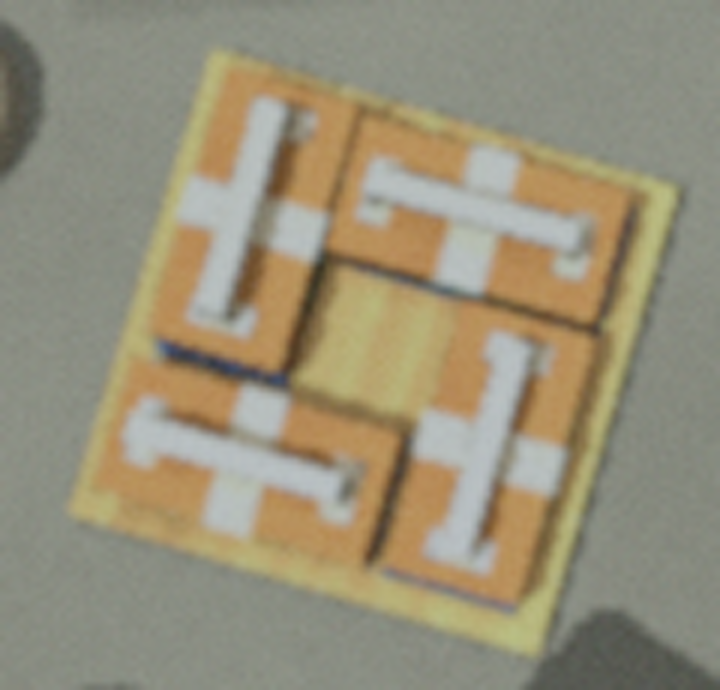

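View pics/z6.png

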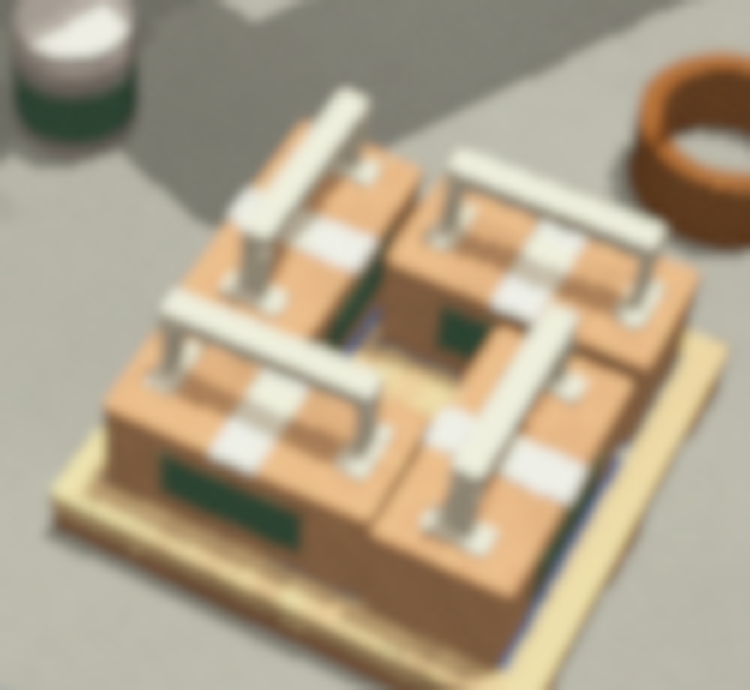

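View pics/top_f.png

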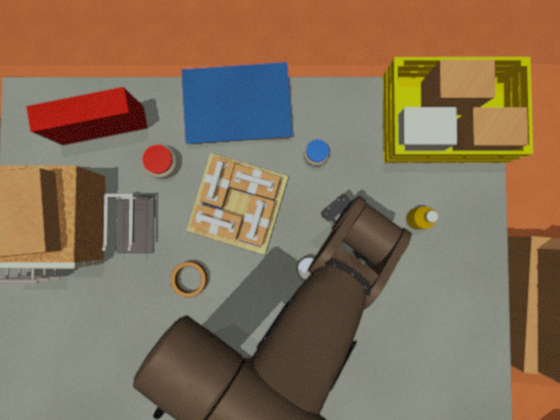

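```bash
python3 - <<'E'
from h import *
S=lambda a,o,f:(np.array(a,float)+.5)/f-.5+np.array(o)
t=lambda a:S(a,(175,145),6); s=lambda a:S(a,(250,180),6)
yaw=np.radians(73.5);c,sn=np.cos(yaw),np.sin(yaw)
def bf(X,b): d=np.array(X[:2])-b; return np.array([c*d[0]+sn*d[1],-sn*d[0]+c*d[1]])
bars={"slot1":((271,98),(216,322),(563,315),(472,468)),"slot3":((514,333),(452,558),(350,97),(258,225)),"slot0":((366,180),(588,238),(172,302),(375,388)),"slot2":((130,428),(352,488),(460,160),(660,238))}
tgt={"slot1":(68,-35.5),"slot2":(35.5,68),"slot3":(-68,35.5),"slot0":(-35.5,-68)}
bt=np.array([568,33.5]); bs=np.array([566.2,36.9])
for k,(a,b,e,f) in bars.items():
    A,B=ray("top",t(a),136),ray("top",t(b),136); M=(A+B)/2; d=B-A
    E_,F=ray("scene",s(e),136),ray("scene",s(f),136); N=(E_+F)/2; g=F-E_
    print(k,"top",M[:2].round(1),"off",(bf(M,bt)-tgt[k]).round(1),"ang",round((np.degrees(np.arctan2(d[1],d[0]))-73.5)%90,1),"len",np.linalg.norm(d).round(0)," scene off",(bf(N,bs)-tgt[k]).round(1),"ang",round((np.degrees(np.arctan2(g[1],g[0]))-73.5)%90,1),np.linalg.norm(g).round(0))
E
```

```text
slot1 top [623.2  84.5] off [-3.4 -3. ] ang 3.3 len 103.0  scene off [-0.6 -5.8] ang 0.5 94.0
slot3 top [518.2 -23.2] off [-0.6 -3.8] ang 1.4 len 104.0  scene off [-3.3 -2.7] ang 0.9 93.0
slot0 top [623.8 -19.9] off [ 0.1 -0.7] ang 1.9 len 103.0  scene off [ 2.6 -3. ] ang 0.7 97.0
slot2 top [512.2  84.5] off [-2.4  0. ] ang 1.6 len 103.0  scene off [ 2.3 -0.3] ang 0.3 96.0
```

```bash
python3 - <<'E'
from h import *
c,s=np.cos(np.radians(73.5)),np.sin(np.radians(73.5))
for nm,(a,b) in {"nominal":(68,-35.5),"-2,-4.4":(66,-39.9)}.items(): print(nm,567.5+c*a-s*b,34+s*a+c*b)
E
python3 zoom.py f top 175,145,80,75,9 pics/z7.png 621.2,88.9,30,73.5
python3 zoom.py f top 175,145,80,75,9 pics/z8.png 624.2,86.5,30,73.5
```

```text
nominal 620.8511440276876 89.11719723404786
-2,-4.4 624.5019201716999 85.94989024761422
```

View pics/z7.png

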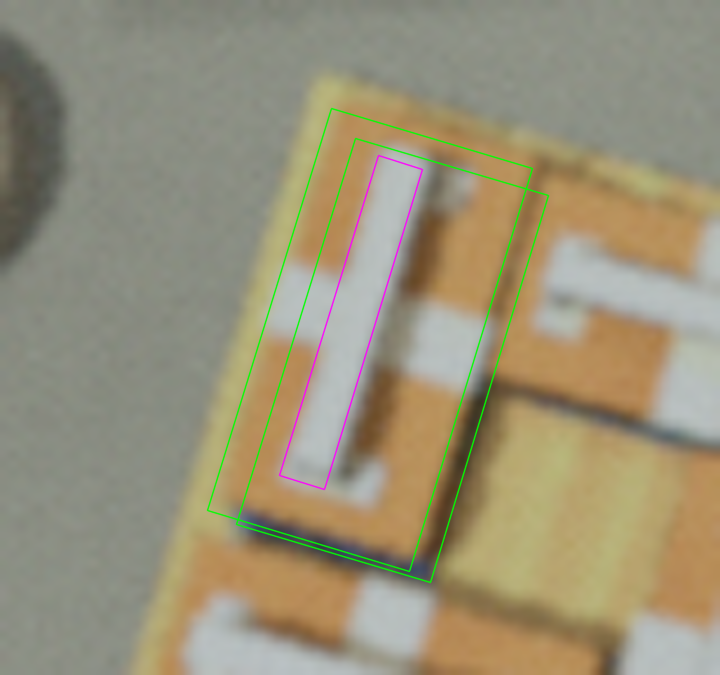

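View pics/z8.png

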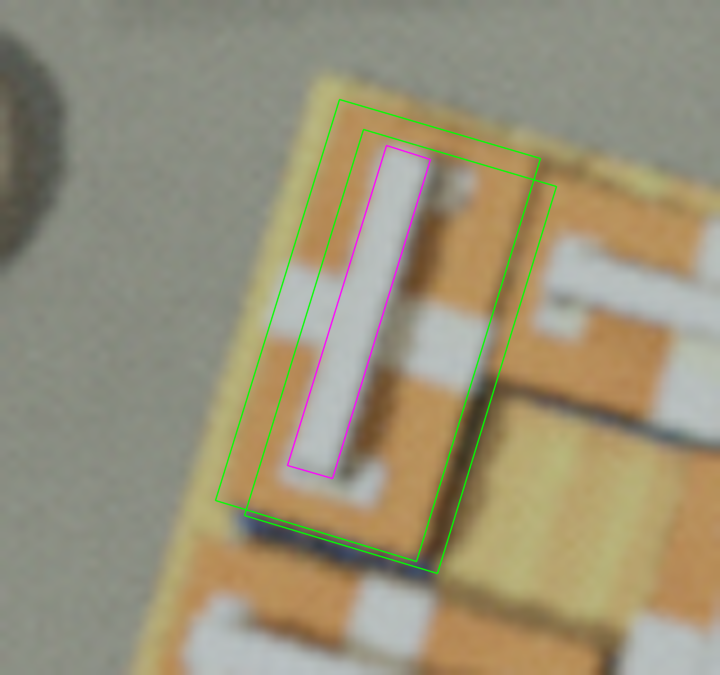

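```bash
python3 -c "
from cell import job,env
print(env.state()['t']); print(job.job_done())"
```

```text
27.65
the job is handed in; nothing more can be done
None
```

The pinwheel is finished and the job is handed in, at about 27.7 s of the 64 s allowed. No verdict was reported.

- **Hanging carton:** I raised it 17 mm, drew it about 97 mm level off the hook, and set it into slot2.
- **Bench cartons:** the near one went into slot3 and the far one into slot1.
- **Set-down:** each was lowered until it touched, with a vertical force of 7 to 8 N, then released.

**Last checks (both cameras):**
- All four cartons stand upright in a pinwheel with gaps between them.
- The carton already on the board, the tub, bottle, jar and tape looked unmoved. The can was partly hidden by the arm.
- The arm was clear of everything, with the gripper open.

**Where the checks disagreed:**
- **Camera bias:** the two cameras differ by about 2 to 4 mm in y, and I took that as calibration bias.
- **Centring:** the slot2 carton is within about 2 mm of centre. The slot3 carton is about 3 to 4 mm off and the slot1 carton about 4 to 6 mm off, both away from the robot. I left them because they are within the 10 mm limit, though slot1's gap to the carton already there looks smaller than 6 mm.
- **Slight tilt:** the tool had tilted by up to about 0.7° by the last placement. The slot1 carton touched one edge first and settled by about a millimetre when released.

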